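# Snap the end cover home on a flange bearing

## Robot

A 7-joint arm with a two-finger parallel gripper is mounted at the origin on a cart in front of the work surface, level with it; the furniture and walls round the work are solid. World frame = base frame: x ahead of the robot, y to its left, z up, the work surface at z = 0. Lengths are in m, angles in rad, forces in N, time in s.
With the tool pointing down it reaches from about 0.425 to 0.925 m from the base axis. Payload 6.8 kg.
Tool frame: the origin (TCP) lies at the very end of the fingers, on their centre line; the grasp point (between the pads) lies 19 mm behind it; y points along the fingers, x is the direction in which the jaws open and shut, and the axes are right-handed (so a half turn about y gives the same grasp; the last joint's range is limited). The gripper opens to 85 mm and grips with 20 to 120 N. Pads are 22 mm wide; open, the fingers measure 114 mm over their backs; the gripper's body (76 mm by 85 mm) begins 54 mm behind the grasp point. The pads swing forward as they close: fully open they stand 13 mm farther back than shut.
Start: joints at [-1.34, 0.477, 0.022, 1.555, -0.011, 1.109, -0.083], TCP at [0.224, 0.637, 0.231] pointing down, gripper open.
Joint ranges: [-2.96, 2.96], [-0.34, 2.1], [-1.41, 1.46], [0.24, 2.44], [-1.37, 4.51], [0.17, 1.92], [-2.96, 2.96]. Speed limits (rad/s): [2.39, 2.39, 3.14, 3.14, 3.14, 3.14, 3.14].

## Interface

Orientations are given as a unit quaternion [w, x, y, z].
In Python, from station import monitor, vision, order gives the robot as it stands.
- The arm moves only by the tool send_rows, never from a script. Its argument "moves" is a list of rows, each a list of 7 numbers: the turn, a rotation vector about the tool's x, y, z in rad, then the shift along the tool's x, y, z in mm, then the opening, from 0 (shut) to 1 (fully open). In form: [[wx, wy, wz, dx, dy, dz, gripper], ...]. A call has 1 to 8 rows; each row shifts and turns the pose as measured when the row begins, along the tool's axes as they then stand; what a row does not reach is not made up. A row lasts 1/10 s, in which the tool goes at most 50 mm and 8.59 degrees, less where a joint would pass 70% of its speed; a pose out of reach is approached as far as the arm can. A call is refused whole if a number of a shift passes 50 or a number of a turn 0.15, either way. A call with a gripper value outside its range is refused whole. The fingers move at their own pace and stop on an object; "grip_force" is the grip in N (left out, the last holds). Time passes only in rows, so rows that do not move let the fingers close. It gives the time, the measured TCP pose, the force and the opening at its end, in the units of the state.
- monitor.get_obs(): the state, without advancing time (a new reading comes with each control period).
- vision.read_camera(name): name is "scene" or "top" or "wrist"; returns a dict with "img" (400x640x3 uint8, red, green, blue), "K" (3x3 intrinsics, pixels), "rvec" (rotation vector, rad) and "tvec" (3), from world to camera coordinates, as OpenCV has them. Camera axes: x right, y down, z forward; pixel columns grow to the right and rows downward; lengths in m; the calibration is good to about 2 mm. A picture is of the moment at which its call begins. There is no depth.
- order.hand_in(): hands the job in, once; it reports no verdict.
Trained networks look in the newest picture that a camera, given by its name, has taken for a name from the list of things; names that differ only in an ending like _2 or _b are one class to them, and where a whole thing is asked for, a point or a joint stands for the part that bears it (a point fixed in the world has none). Each returns a list of dicts, best first, with "score" (0 to 1); they miss things now and then, are a little off and sometimes report something else, mostly with a low value. They report only what shows in the picture. A call takes as long as a camera call. They do not tell look-alikes from the thing itself.
- vision.cut_out(camera, thing): "region" (400x640 bool, what is visible of it) and "xy" ([column, row] in pixels, amid what is visible of it).
The state is a dict: "t": time; "q": joint angles; "joint_vel": joint speeds; "joint_torque": joint torques, N m; "eef_pos": TCP position; "tool_rot": TCP orientation; "contact_force": force on the tool from outside, world axes, zero at the start; "torque": the same for the moment, N m; "gripper_width": opening from 0.0 (shut) to 1.0 (fully open).
Only numpy, scipy, OpenCV 4.12 (cv2) and the standard library are available. Lean on these libraries where they do the work, as an engineer would, in place of code of your own. Each camera call takes 0.05 s, during which the arm holds its last target. There are 200 camera calls.

## Task

Fit the orange end cover to the grey flange bearing on the plywood packer: set it into the open housing, dome up and level on the four black snap hooks, and let go. Then put the seating driver (white cup, silver handle) over the dome and press the cover's rim down squarely and slowly, never with the fingers and no harder than it needs (forced, it cracks), until all four hooks click over it and it is fully home. Stand the driver upright on the bench again, clear of the bearing, and leave the spanner and the roll of tape where they lie.

Things in the scene. Friction and masses are not known exactly. Their poses are not given: they have to be found in the camera images.
- seat (a point): Fixed grey flange bearing on a 124 mm square plywood packer of varying thickness. The point: bearing axis at the seat face, z up. Bore 43 mm wide, 12 mm deep. Round the seat a rim 70 mm wide, its top 3 mm above the seat. On that rim 4 black sprung hooks, noses 25 mm from the axis, tops 9.5 mm above the seat, at 45, 135, 225, 315 deg from its x. Bolt heads end 14 mm below the seat.
- cover_rim (a point): Orange end cover, 60 g, free, starts on the bench dome up. The point: its axis at the underside of the snap rim, z up to the dome; 10 mm above the bench at the start. Below it a spigot 40 mm wide, 10 mm deep. Rim 54 mm wide, 3 mm thick. Unpressed it rests on the hooks with this point about 4 mm above the seat; clicked home it lies on the seat. Up to about 1.5 mm of play in the bore.
- cover_dome (a point): Middle of the cover's dome, 12 mm above cover_rim: where to grasp the cover from above. The dome is a round drum 34 mm wide, straight from 3 to 19.5 mm above cover_rim, then a 1.5 mm bevel; its flat top is 21 mm above cover_rim. Hold it some 6 mm above the rim so that the fingers clear the hooks.
- driver_grip (a point): Seating driver, free, starts upright on the bench, 0.18 to 0.29 kg. The point: middle of its round silver handle, 28 mm wide, on the axis, z up. The handle runs from 34 to 98 mm above the foot, above a white cup 46 mm wide; grasp it from above.
- driver_foot (a point): Centre of the driver's foot, the open end of its white cup, 66 mm below driver_grip, on the bench at the start. The mouth is 36 mm wide, recess 22 mm deep: it goes over the dome with 1 mm of play all round, and the foot (36 to 46 mm wide) then bears on the rim only. Pressed down the force climbs to about 12 to 20 N, falls at the click, then climbs steeply when the rim is home. Over 26 N cracks it.
- cover: The whole cover. Origin on the axis at the underside of its spigot, 10 mm below cover_rim, z up.
- driver: The whole driver. Origin at the centre of its foot, z up along the handle.
- spanner: Loose adjustable spanner, 191 mm long, lying on the bench near the vice; origin under its middle. A bystander: leave it alone.
- tape_roll: Loose roll of yellow tape, 56 mm wide, 22 mm high, lying on the bench; origin under its middle. A bystander: leave it alone.
There are look-alikes about, which are no part of the job. What is shaped like the cover but pink is not meant.

How it is judged:
By the outcome, as a careful person would: the job done as asked, in the order asked, and still so for the second after the job is handed in, with the robot touching nothing.
It also fails if it takes over 58 s, if anything falls off the work surface, if the arm or the gripper's body presses on something with over 40 N, if the wrist force passes 120 N, or if a joint passes its speed limit or range.

## Working session

There is one attempt and no reset: what is moved stays moved. The work goes in short steps, Python scripts to look and compute and a tool call to move; the robot and the scene stay as the last step left them, time stands still between calls to the robot, and variables do not carry over. Pictures are saved under pics/ and viewed, on a budget of 10 in all, crops included, one or two more only if the job needs it, and the job is handed in when it is done.

Besides the shell and the picture viewer there is one more tool, called as a command line: name --pt "numbers of a row" for each row, then --argument value for the rest. send_rows: Moves the arm, as the interface text tells. Its arguments: {"type":"object","properties":{"moves":{"type":"array","items":{"type":"array","items":{"type":"number"}}},"grip_force":{"type":"number"}},"required":["moves"]}

```bash
mkdir -p pics; ls
cat > h.py <<'E'
import numpy as np, cv2
from station import monitor, vision, order
def cam(n):
    c=vision.read_camera(n); R=cv2.Rodrigues(np.array(c['rvec'],float))[0]; return c['img'],np.array(c['K']),R,np.array(c['tvec']).ravel()
def ray(px,K,R,t):
    d=R.T@np.linalg.inv(K)@np.array([px[0],px[1],1.]); return -R.T@t,d
def atz(px,z,K,R,t):
    o,d=ray(px,K,R,t); return o+d*(z-o[2])/d[2]
def proj(P,K,R,t):
    p=K@(R@np.array(P)+t); return p[:2]/p[2]
def save(img,n): cv2.imwrite('pics/'+n,img[:,:,::-1])
def tri(rays):
    A=np.zeros((3,3));b=np.zeros(3)
    for o,d in rays:
        d=d/np.linalg.norm(d);M=np.eye(3)-np.outer(d,d);A+=M;b+=M@o
    return np.linalg.solve(A,b)
E
python3 - <<'E'
from h import *
ims=[]
for n in ['scene','top']:
    img,K,R,t=cam(n); ims.append(img); print(n,'cam at',-R.T@t)
    for th in ['seat','cover_rim','cover_dome','driver_grip','driver_foot','cover','driver','spanner','tape_roll']:
        for r in vision.cut_out(n,th)[:3]:
            print(th,round(r['score'],2),np.round(r['xy']),r['region'].sum(),np.round(atz(r['xy'],0.01,K,R,t),3), img[r['region']].mean(0).round())
save(np.vstack(ims)[:, :],'a.png')
im=cv2.imread('pics/a.png'); cv2.imwrite('pics/a_scene.png',im[:400]);cv2.imwrite('pics/a_top.png',im[400:])
print(monitor.get_obs())
E
```

```text
pics
scene cam at [ 0.08531576 -0.73244542  0.82523713]
seat 0.74 [273. 189.] 1260 [0.491 0.372 0.01 ] [142. 127.  98.]
cover_rim 0.77 [342. 281.] 320 [ 0.484 -0.072  0.01 ] [209.  97.   2.]
cover_rim 0.64 [372. 266.] 258 [ 0.577 -0.063  0.01 ] [220. 123. 153.]
cover_dome 0.88 [344. 280.] 333 [ 0.49  -0.071  0.01 ] [212.  98.   2.]
cover_dome 0.73 [373. 268.] 230 [ 0.575 -0.07   0.01 ] [220. 123. 153.]
driver_grip 0.94 [288. 234.] 460 [0.443 0.15  0.01 ] [166. 162. 149.]
driver_foot 0.73 [288. 233.] 476 [0.444 0.156 0.01 ] [165. 162. 149.]
cover 0.74 [344. 280.] 312 [ 0.49  -0.072  0.01 ] [214.  99.   1.]
cover 0.58 [374. 263.] 291 [ 0.589 -0.057  0.01 ] [216. 121. 149.]
cover 0.17 [289. 234.] 489 [0.444 0.15  0.01 ] [165. 161. 148.]
driver 0.89 [284. 236.] 487 [0.431 0.151 0.01 ] [165. 161. 148.]
spanner 0.45 [252. 172.] 200 [0.471 0.501 0.01 ] [202. 192. 173.]
spanner 0.33 [420. 282.] 420 [ 0.651 -0.165  0.01 ] [182. 140.  19.]
tape_roll 0.72 [420. 283.] 450 [ 0.646 -0.169  0.01 ] [179. 136.  20.]
top cam at [0.38571396 0.20585711 1.34852297]
seat 0.77 [255. 208.] 1417 [0.497 0.39 
[... 837 characters left out ...]
 [193. 171.  87.]
{'t': 1.0, 'q': array([-1.3401143 ,  0.47698859,  0.02237905,  1.55540441, -0.01147786,
        1.10931171, -0.08308739]), 'joint_vel': array([ 0.00054225, -0.00119886,  0.00052111, -0.00066467, -0.00200759,
        0.00030923,  0.00104501]), 'joint_torque': array([-1.26972764e-04, -5.96326125e+01,  1.60657234e+00, -2.81542969e+01,
        1.24981537e-02,  1.65927173e-03,  1.66078138e-05]), 'eef_pos': array([0.22432005, 0.63664759, 0.2313133 ]), 'tool_rot': array([ 0.57713547, -0.57712612, -0.40856211,  0.4085549 ]), 'contact_force': array([-0.31823917,  0.16833003, -0.24416972]), 'torque': array([-0.03354932, -0.02322769,  0.04782758]), 'gripper_width': 0.9989774220008387}
```

View pics/a_scene.png

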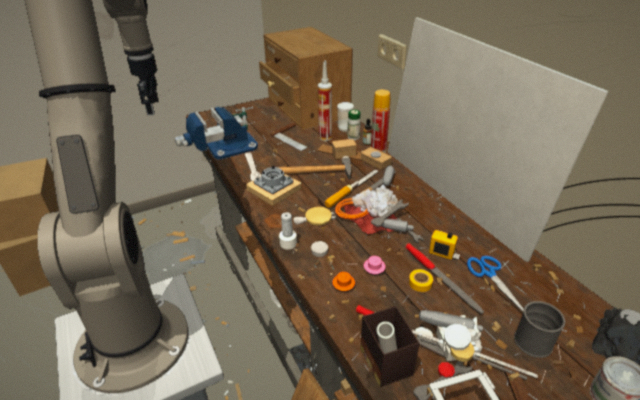

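View pics/a_top.png

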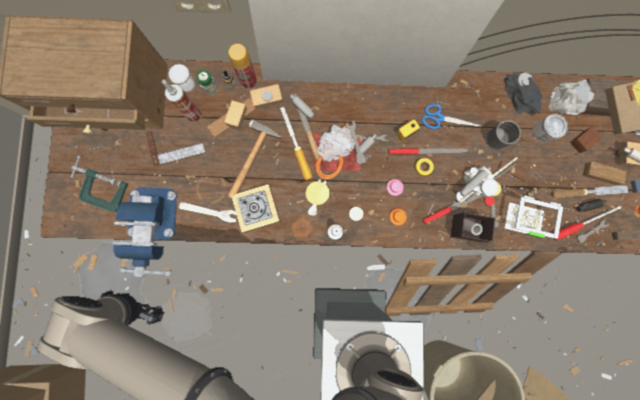

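Run:
```python
from h import *
from scipy.spatial.transform import Rotation as Ro
w,x,y,z=monitor.get_obs()['tool_rot'];print(Ro.from_quat([x,y,z,w]).as_matrix().round(3))
```

```text
[[ 0.332  0.    -0.943]
 [ 0.943  0.     0.332]
 [ 0.    -1.     0.   ]]
```

The scene view shows the orange cover at about (344,281) and the pink look-alike at (373,265). The driver is at (288,232), the bearing at (273,182), and the tape at (420,281). In the top view the orange cover is at (398,217), the driver at (335,231), and the bearing at (255,208). The spanner at (208,212) lies against the packer's left side.

```bash
cat >> h.py <<'E'
from scipy.spatial.transform import Rotation as Ro
def pose():
    o=monitor.get_obs(); w,x,y,z=o['tool_rot']; return np.array(o['eef_pos']),Ro.from_quat([x,y,z,w]).as_matrix(),o
def to(P,yaw=None):
    """tool-axes move to TCP target P, tool x at world yaw, tool y down"""
    p,M,o=pose()
    if yaw is None: T=M
    else:
        x=np.array([np.cos(yaw),np.sin(yaw),0]);y=np.array([0,0,-1.]);T=np.c_[x,y,np.cross(x,y)]
        if (T[:,0]@M[:,0])<0: T[:,0]*=-1;T[:,2]*=-1
    rv=Ro.from_matrix(M.T@T).as_rotvec()
    d=np.array(P)-p
    print('TCP',p.round(4),'tool yaw',np.degrees(np.arctan2(M[1,0],M[0,0])).round(2),'tilt',(M[2,1]).round(5))
    print('turn',rv.round(4),'shift(now axes)mm',(M.T@d*1e3).round(1),'shift(target axes)',(T.T@d*1e3).round(1))
E
python3 - <<'E'
from h import *
D={}
for n in ['scene','top']:
    img,K,R,t=cam(n)
    for th in ['seat','cover','driver','tape_roll','spanner']:
        for r in vision.cut_out(n,th)[:3]:
            c=img[r['region']].mean(0)
            if th=='cover' and not (c[0]-c[2]>100): continue
            m=cv2.moments(r['region'].astype(np.uint8));xy=(m['m10']/m['m00'],m['m01']/m['m00'])
            D.setdefault(th,[]).append(ray(xy,K,R,t));break
for k,v in D.items():
    if len(v)==2: print(k,tri(v).round(4))
img,K,R,t=cam('wrist'); p,M,o=pose(); print('wrist cam in tool',(M.T@(-R.T@t-p)).round(4),'axes',(M.T@R.T).round(3),K)
to([0.495,0.385-0.0,0.25])
E
```

```text
seat [0.4984 0.3878 0.0101]
cover [ 0.4842 -0.0778  0.0117]
driver [ 0.5301  0.4157 -0.2225]
tape_roll [ 0.652  -0.1642  0.013 ]
spanner [0.4827 0.5349 0.0028]
wrist cam in tool [-0.0008 -0.1431  0.0727] axes [[ 1.     0.    -0.   ]
 [ 0.    -0.286  0.958]
 [ 0.    -0.958 -0.286]] [[347.16279383   0.         316.47073146]
 [  0.         347.16279383 198.18280844]
 [  0.           0.           1.        ]]
TCP [0.2243 0.6367 0.2313] tool yaw 70.59 tilt -1.0
turn [0. 0. 0.] shift(now axes)mm [-147.4  -18.7 -338.9] shift(target axes) [-147.4  -18.7 -338.9]
```

send_rows --pt "0 0 0 -18 -6 -42 1" --pt "0 0 0 -18 -6 -42 1" --pt "0 0 0 -18 -6 -42 1" --pt "0 0 0 -18 -6 -42 1" --pt "0 0 0 -18 0 -42 1" --pt "0 0 0 -18 0 -42 1" --pt "0 0 0 -18 0 -42 1" --pt "0 0 0 -18 0 -42 1"

```text
t: 2.45
eef_pos: [0.4957, 0.3899, 0.2552]
tool_rot: [0.576, -0.571, -0.414, 0.413]
contact_force: [0.3, 0.1, 0.5]
gripper_width: 1.001
```

Run:
```python
from h import *
img,K,R,t=cam('wrist'); save(img,'b.png'); np.savez('b.npz',img=img,K=K,R=R,t=t)
to([0.498,0.388,0.25])
for r in vision.cut_out('wrist','seat')[:3]: print(r['score'],r['xy'],r['region'].sum(),[atz(r['xy'],z,K,R,t).round(4) for z in (.02,.03,.04)])
```

```text
TCP [0.5035 0.3811 0.2554] tool yaw 70.95 tilt -1.0
turn [0. 0. 0.] shift(now axes)mm [4.7 5.4 7.4] shift(target axes) [4.7 5.4 7.4]
0.55 [318.5, 166.1] 12398 [array([0.4983, 0.3915, 0.02  ]), array([0.4964, 0.392 , 0.03  ]), array([0.4946, 0.3925, 0.04  ])]
```

View pics/b.png

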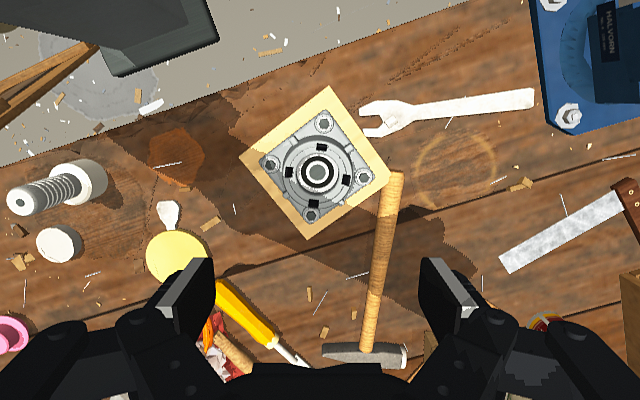

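Wrist view: the bearing centre is near (317,173). The black hooks are at (320,147), (292,172), (345,180) and (315,199). The spanner lies at (445,108), close to the packer's corner, the hammer handle starts at (393,180), and the driver is at left (55,190).

Run:
```python
from h import *
d=np.load('b.npz');img,K,R,t=[d[k] for k in ('img','K','R','t')]
g=img.max(2)
for px in [(320,147),(292,172),(315,199),(345,180)]:
    x,y=px; w=g[y-8:y+9,x-8:x+9]; m=(w<50).astype(np.uint8); mm=cv2.moments(m)
    c=(x-8+mm['m10']/mm['m00'],y-8+mm['m01']/mm['m00']); print(np.round(c,1),m.sum(),w.min(), [atz(c,z,K,R,t).round(4) for z in (.03,.05)])
im=cv2.resize(img[80:260,220:420],(800,720),interpolation=cv2.INTER_CUBIC);save(im[:600],'b2.png')
```

```text
[321.3 146.7] 62 0 [array([0.4775, 0.4014, 0.03  ]), array([0.4748, 0.4019, 0.05  ])]
[288.8 171.8] 76 0 [array([0.4923, 0.3595, 0.03  ]), array([0.4887, 0.3623, 0.05  ])]
[313.2 203.2] 80 0 [array([0.5343, 0.3732, 0.03  ]), array([0.5285, 0.3753, 0.05  ])]
[345.4 179.3] 75 0 [array([0.5196, 0.4152, 0.03  ]), array([0.5146, 0.415 , 0.05  ])]
```

View pics/b2.png

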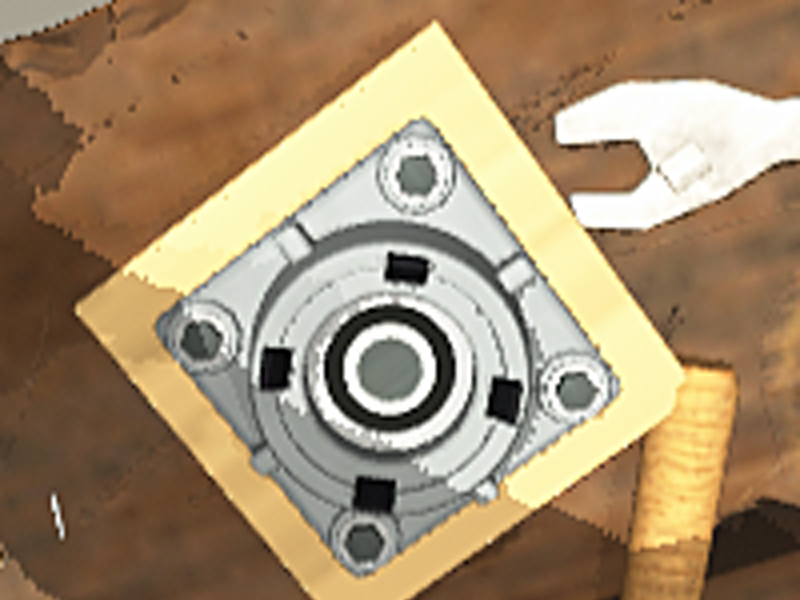

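send_rows --pt "0 0 0 -30 0 15 1" --pt "0 0 0 -30 0 15 1" --pt "0 0 0 -30 0 15 1" --pt "0 0 0 -20 0 10 1" --pt "0 0 0 0 0 0 1"

```text
t: 3.05
eef_pos: [0.4116, 0.2931, 0.2541]
tool_rot: [0.577, -0.577, -0.409, 0.408]
contact_force: [0.3, -0.4, 0.1]
gripper_width: 1.002
```

Run:
```python
from h import *
img,K,R,t=cam('wrist'); save(img,'c.png'); np.savez('c.npz',img=img,K=K,R=R,t=t)
to([0.498,0.388,0.25])
for th in ['seat','driver_grip','driver_foot','driver','cover']:
  for r in vision.cut_out('wrist',th)[:2]: print(th,r['score'],r['xy'],r['region'].sum(),atz(r['xy'],.03,K,R,t).round(4))
```

```text
TCP [0.4126 0.2943 0.2543] tool yaw 70.59 tilt -1.0
turn [0. 0. 0.] shift(now axes)mm [116.8   4.7 -49.4] shift(target axes) [116.8   4.7 -49.4]
driver_grip 0.88 [181.0, 234.5] 2521 [0.4356 0.1206 0.03  ]
driver 0.84 [181.0, 230.7] 2501 [0.4314 0.1226 0.03  ]
cover 0.74 [61.9, 309.0] 1167 [ 0.4759 -0.059   0.03  ]
```

View pics/c.png

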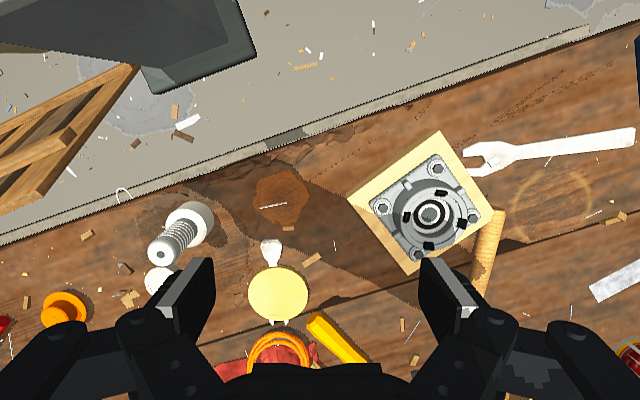

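Second wrist view: the bearing is at (430,215), with hooks near (433,193), (407,216), (427,247) and (460,223). The driver lies near (181,232), the orange cover is at (64,308), and a white lid sits beside the driver at (160,282).

```bash
cat > hooks.py <<'E'
from h import *
from scipy.optimize import least_squares
def blobs(f,pts):
    d=np.load(f);img,K,R,t=[d[k] for k in ('img','K','R','t')]; g=(img.max(2)<45).astype(np.uint8)
    n,l,s,c=cv2.connectedComponentsWithStats(g); out=[]
    for p in pts:
        i=[k for k in range(1,n) if 15<s[k,4]<200]; j=min(i,key=lambda k:np.hypot(*(c[k]-p))); out.append(c[j]); print(f,p,c[j].round(1),s[j])
    return np.array(out),K,R,t
E
python3 - <<'E'
from hooks import *
B=[blobs('b.npz',[(321,147),(289,172),(313,203),(345,179)]),blobs('c.npz',[(433,193),(407,216),(427,247),(460,223)])]
for i in range(4):
    P=tri([ray(b[0][i],*b[1:]) for b in B]); print(P.round(4),[ (proj(P,*b[1:])-b[0][i]).round(2) for b in B])
def f(q):
    x,y,z,a,r=q;o=[]
    for b in B:
        for i in range(4): o+=list(proj([x+r*np.cos(a-i*np.pi/2*s),y+r*np.sin(a-i*np.pi/2*s),z],*b[1:])-b[0][i])
    return np.array(o)
for s in (1,-1):
    r=least_squares(f,[.498,.389,.04,2.5,.028]); print(s,r.x.round(4),np.degrees(r.x[3]).round(1),r.cost,r.fun.round(1))
E
```

```text
b.npz (321, 147) [321.3 146.7] [316 143  11   8  61]
b.npz (289, 172) [288.5 171.6] [285 167   8  10  71]
b.npz (313, 203) [313.2 203.2] [308 199  11   9  78]
b.npz (345, 179) [345.7 179.5] [342 175   8  11  72]
c.npz (433, 193) [440.4 192.7] [435 190  13   6  63]
c.npz (407, 216) [406.1 216.6] [403 212   8  11  63]
c.npz (427, 247) [428.1 245.6] [423 242  11   8  80]
c.npz (460, 223) [461.5 222.7] [457 215  10  14  88]
[0.4729 0.4023 0.0631] [array([ 0.05, -0.13]), array([-0.06,  0.12])]
[0.4863 0.3637 0.0619] [array([-0.05,  0.12]), array([ 0.05, -0.11])]
[0.5247 0.3767 0.0632] [array([-0.01,  0.02]), array([ 0.01, -0.02])]
[0.5114 0.4152 0.0632] [array([ 0.06, -0.13]), array([-0.06,  0.13])]
1 [ 4.9850e-01  3.8960e-01  6.2900e-02  3.8934e+00 -1.8000e-03] 223.1 3152.629396099331 [ -2.5  29.4  27.9   5.2   2.4 -28.8 -27.6  -5.8  -4.9  27.5  27.    4.3
   4.4 -26.9 -26.5  -4.7]
-1 [0.4988 0.3895 0.0628 2.6822 0.0288] 153.7 0.14256417616914313 [ 0.  -0.1 -0.2  0.1  0.  -0.1  0.3 -0.  -0.2  0.2  0.2 -0.  -0.1 -0.2
  0.   0.2]
```

send_rows --pt "0 0 0 -41 0 -24 1" --pt "0 0 0 -41 0 -24 1" --pt "0 0 0 -41 0 -24 1" --pt "0 0 0 -41 0 -24 1" --pt "0 0 0 -41 0 -24 1" --pt "0 0 0 -41 5 -24 1" --pt "0 0 0 -41 5 -24 1" --pt "0 0 0 -41 5 -24 1"

```text
t: 4.15
eef_pos: [0.497, -0.0779, 0.2385]
tool_rot: [-0.572, 0.574, 0.418, -0.411]
contact_force: [0.9, 0.6, -0.0]
gripper_width: 0.997
```

send_rows --pt "0 -0.13 0 0 10 0 1" --pt "0 -0.13 0 0 10 0 1" --pt "0 -0.13 0 0 10 0 1" --pt "0 -0.13 0 0 10 0 1" --pt "0 -0.13 0 0 10 0 1" --pt "0 0 0 0 0 0 1"

```text
t: 4.75
eef_pos: [0.5024, -0.0881, 0.1858]
tool_rot: [-0.404, 0.411, 0.579, -0.577]
contact_force: [0.0, -0.2, -0.1]
gripper_width: 1.001
```

Run:
```python
from h import *
img,K,R,t=cam('wrist'); save(img,'d.png'); np.savez('d.npz',img=img,K=K,R=R,t=t)
h=cv2.cvtColor(img,cv2.COLOR_RGB2HSV); m=((h[...,0]>6)&(h[...,0]<18)&(h[...,1]>230)&(h[...,2]>120)).astype(np.uint8)
n,l,s,c=cv2.connectedComponentsWithStats(m)
for k in range(1,n):
    if s[k,4]>100: print(s[k],c[k].round(1),atz(c[k],.02,K,R,t).round(4))
for th in ['cover','cover_dome']:
  for r in vision.cut_out('wrist',th)[:2]: print(th,r['score'],r['xy'],r['region'].sum(),atz(r['xy'],.02,K,R,t).round(4),img[r['region']].mean(0))
to([0.484,-0.078,0.1],np.radians(108.7)); print(pose()[2]['q'].round(2))
```

```text
[320 144  36  20 106] [334.8 149.2] [ 0.4736 -0.0828  0.02  ]
cover 0.76 [314.2, 256.1] 2103 [ 0.5788 -0.065   0.02  ] [246.51878269 169.34189253 199.25820257]
cover_dome 0.7 [313.0, 256.2] 2028 [ 0.5793 -0.066   0.02  ] [247.6474359  169.92011834 200.67357002]
cover_dome 0.64 [338.5, 162.1] 2653 [ 0.4834 -0.0756  0.02  ] [253.57142857 201.61666038   0.62608368]
TCP [ 0.5032 -0.0882  0.1874] tool yaw 109.36 tilt -0.99991
turn [ 0.0114  0.0116 -0.0066] shift(now axes)mm [16.6 87.1 15.7] shift(target axes) [15.9 87.4 14.9]
[-0.23  0.26  0.33  2.02 -0.11  0.87  2.07]
```

View pics/d.png

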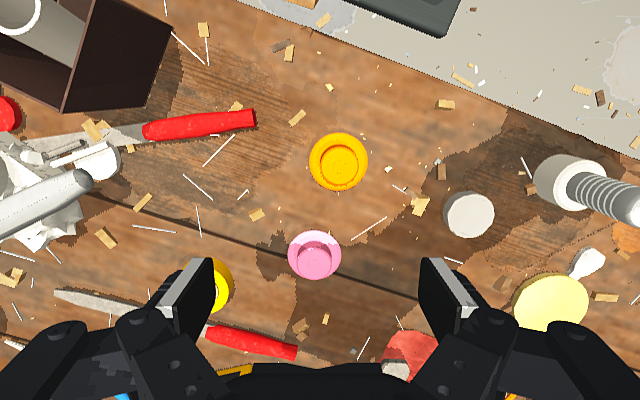

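Wrist view: the orange cover, bright yellow-orange in this light, is at (338,162). The pink look-alike is at (314,256) and the tape is partly behind a finger at (215,285).

```bash
cat >> h.py <<'E'
def circ(mask,zs,K,R,t):
    c=max(cv2.findContours(mask.astype(np.uint8),cv2.RETR_EXTERNAL,cv2.CHAIN_APPROX_NONE)[0],key=cv2.contourArea)[:,0]
    for z in zs:
        P=np.array([atz(p,z,K,R,t)[:2] for p in c]).astype(np.float32)
        (e,ax,an)=cv2.fitEllipse(P*1000); print('z',z,'centre',np.round(e,1),'axes',np.round(ax,1))
E
python3 - <<'E'
from h import *
d=np.load('d.npz');img,K,R,t=[d[k] for k in ('img','K','R','t')]
m=(img[...,0]>180)&(img[...,2]<90)&(img[...,1]<240); mm=np.zeros_like(m); mm[125:200,300:380]=m[125:200,300:380]
print(mm.sum()); circ(mm,(.01,.013),K,R,t)
E
```

```text
3932
z 0.01 centre [489.4 -79.6] axes [65.8 74.3]
z 0.013 centre [488.8 -79.9] axes [65.2 73.6]
```

Run:
```python
from h import *
d=np.load('d.npz');img,K,R,t=[d[k] for k in ('img','K','R','t')]
m=(img[...,0]>200)&(img[...,2]<25); mm=np.zeros_like(m); mm[125:200,300:380]=m[125:200,300:380]
print(mm.sum()); circ(mm,(.01,.013),K,R,t)
im,K,R,t=cam('wrist')
r=[r for r in vision.cut_out('wrist','cover_dome') if im[r['region']].mean(0)[2]<60][0]; print(r['region'].sum()); circ(r['region'],(.0115,),K,R,t)
```

```text
2606
z 0.01 centre [485.1 -74.9] axes [53.3 53.4]
z 0.013 centre [484.6 -75.3] axes [52.8 52.9]
2675
z 0.0115 centre [485.3 -74.8] axes [53.1 54.2]
```

send_rows --pt "0.0114 0.0116 -0.0066 9 30 8 1" --pt "0 0 0 9 30 8 1" --pt "0 0 0 0 20 0 1" --pt "0 0 0 0 0 0 1"

```text
t: 5.4
eef_pos: [0.4858, -0.0758, 0.1086]
tool_rot: [-0.411, 0.416, 0.575, -0.572]
contact_force: [0.8, -0.4, -0.8]
gripper_width: 1.003
```

Run:
```python
from h import *
to([0.485,-0.075,0.018],np.radians(108.7))
```

```text
TCP [ 0.4858 -0.0758  0.1086] tool yaw 108.42 tilt -0.99996
turn [ 0.0083 -0.0048 -0.0025] shift(now axes)mm [ 1.2 90.6  1.3] shift(target axes) [ 1.  90.6  0.5]
```

send_rows --pt "0.0083 -0.0048 -0.0025 1 30 0.5 1" --pt "0 0 0 0 30 0 1" --pt "0 0 0 0 20 0 1" --pt "0 0 0 0 8 0 1" --pt "0 0 0 0 0 0 1"

```text
t: 5.9
eef_pos: [0.4924, -0.075, 0.0241]
tool_rot: [-0.41, 0.416, 0.576, -0.572]
contact_force: [0.2, 0.8, 0.9]
gripper_width: 1.0
```

Run:
```python
from h import *
to([0.485,-0.075,0.018],np.radians(108.7));print(pose()[2]['contact_force'])
```

```text
TCP [ 0.4924 -0.075   0.0241] tool yaw 108.5 tilt -0.99994
turn [ 0.0104 -0.0035 -0.0034] shift(now axes)mm [2.3 6.  7.1] shift(target axes) [2.3 6.1 7. ]
[0.22373245 0.84982446 0.87450302]
```

send_rows --pt "0.0104 -0.0035 -0.0034 2.3 0 7 1" --pt "0 0 0 0 0 0 1"

```text
t: 6.1
eef_pos: [0.4862, -0.0753, 0.0262]
tool_rot: [-0.412, 0.413, 0.575, -0.574]
contact_force: [-0.3, -0.1, -0.0]
gripper_width: 1.003
```

Run:
```python
from h import *
to([0.485,-0.075,0.018],np.radians(108.7));print(pose()[2]['contact_force'])
```

```text
TCP [ 0.4862 -0.0753  0.0262] tool yaw 108.67 tilt -1.0
turn [ 0.0021 -0.0005 -0.0008] shift(now axes)mm [0.6 8.2 1. ] shift(target axes) [0.6 8.2 1. ]
[-0.26902268 -0.07582486 -0.02849689]
```

send_rows --pt "0.002 0 0 0.6 4 1 1" --pt "0 0 0 0 4 0 1" --pt "0 0 0 0 0 0 0" --pt "0 0 0 0 0 0 0" --pt "0 0 0 0 0 0 0" --pt "0 0 0 0 0 0 0" --pt "0 0 0 0 0 0 0" --grip_force 30

```text
t: 6.8
eef_pos: [0.4866, -0.075, 0.0201]
tool_rot: [-0.411, 0.414, 0.575, -0.574]
contact_force: [-0.4, 0.4, -0.1]
gripper_width: 0.378
```

Run:
```python
from h import *
to([0.485,-0.075,0.018],np.radians(108.7));print(pose()[2]['contact_force'],pose()[2]['gripper_width'])
```

```text
TCP [ 0.4866 -0.075   0.0201] tool yaw 108.66 tilt -0.99999
turn [ 0.004  -0.0007 -0.0018] shift(now axes)mm [0.5 2.1 1.5] shift(target axes) [0.5 2.1 1.5]
[-0.38588631  0.35344432 -0.11909795] 0.37783587498357374
```

send_rows --pt "0 0 0 0 -40 0 0" --pt "0 0 0 0 -45 0 0" --pt "0 0 0 0 -45 0 0" --pt "0 0 0 0 -45 0 0" --pt "0 0 0 0 0 0 0"

```text
t: 7.3
eef_pos: [0.4846, -0.0751, 0.1994]
tool_rot: [0.413, -0.412, -0.574, 0.575]
contact_force: [0.3, -0.4, -0.9]
gripper_width: 0.378
```

send_rows --pt "0 0 0 25 0 -9 0" --pt "0 0 0 42 0 -15 0" --pt "0 0 0 42 0 -15 0" --pt "0 0 0 42 0 -15 0" --pt "0 0 0 42 0 -15 0" --pt "0 0 0 42 0 -15 0" --pt "0 0 0 42 0 -15 0" --pt "0 0 0 42 0 -15 0"

```text
t: 8.1
eef_pos: [0.4923, 0.2666, 0.1965]
tool_rot: [0.416, -0.418, -0.57, 0.572]
contact_force: [1.7, -1.2, -0.4]
gripper_width: 0.382
```

send_rows --pt "0 0 0 40 0 -15 0" --pt "0 0 0 35 0 -13 0" --pt "0 0 0 20 0 -8 0" --pt "0 0 0 0 0 0 0" --pt "0 0 0 0 0 0 0"

```text
t: 8.6
eef_pos: [0.4926, 0.3798, 0.1901]
tool_rot: [0.415, -0.413, -0.571, 0.576]
contact_force: [-0.7, -0.3, -0.8]
gripper_width: 0.371
```

Run:
```python
from h import *
img,K,R,t=cam('wrist'); save(img,'e.png'); np.savez('e.npz',img=img,K=K,R=R,t=t)
to([0.4988,0.3895,0.12],np.radians(108.7));print(pose()[2]['contact_force'],pose()[2]['gripper_width'],pose()[2]['q'].round(2))
```

```text
TCP [0.4924 0.3797 0.1902] tool yaw 108.32 tilt -0.99997
turn [-0.0072 -0.0066 -0.002 ] shift(now axes)mm [ 7.4 70.1 -9.6] shift(target axes) [ 7.2 70.2 -9.2]
[-0.69132407  0.65727526 -0.84296188] 0.37873864930203116 [-0.86  0.43  0.14  1.73 -0.07  0.99  1.19]
```

View pics/e.png

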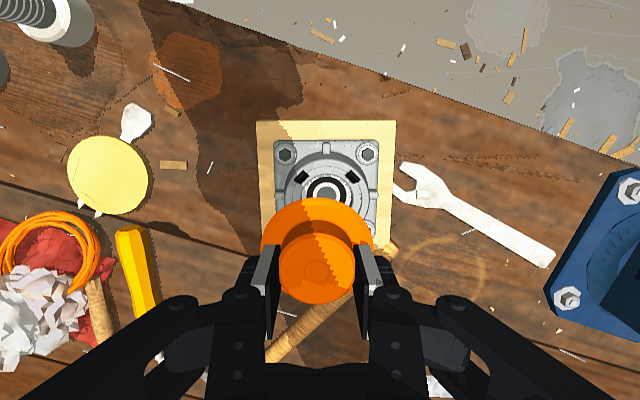

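Wrist view: the cover is held level between the pads, its rim's near edge at row 198, column 316. The bearing is below it, with its visible hooks at (303,176) and (351,176), and everything else is undisturbed.

Run:
```python
from h import *
from scipy.optimize import least_squares
d=np.load('e.npz');img,K,R,t=[d[k] for k in ('img','K','R','t')]
m=((img[...,0]>150)&(img[...,2]<40)&(img[...,1]>60)&(img[...,1]<170)).astype(np.uint8)
n,l,s,c=cv2.connectedComponentsWithStats(m); k=1+np.argmax(s[1:,4]); m=l==k; print(s[k])
pts=np.array([(x,np.where(m[:,x])[0][0]) for x in range(280,356,3)],float)  # upper edge = rim
bot=np.array([(x,np.where(m[:300+30,x])[0][-1]) for x in range(300,335,3)],float)
p,M,o=pose()
def edge(q,h,P,top):
    a=np.linspace(0,2*np.pi,721); r=q[3] if len(q)>3 else .027
    C=np.array([p+M@np.array([q[0]+.027*np.cos(b),h,q[1]+.027*np.sin(b)]) for b in a])
    uv=np.array([proj(c_,K,R,t) for c_ in C]); g=np.hypot(uv[:,None,0]-P[None,:,0],uv[:,None,1]-P[None,:,1]); return g.min(0)
for h in (.007,.009,.011):
    r=least_squares(lambda q:edge(q,h,pts,1),[0,0.0015],diff_step=1e-3,x_scale=1e-3); print(h,(r.x*1e3).round(2),r.cost.round(2))
```

```text
[ 260  197  114  108 7467]
0.007 [-0.56  1.54] 2.16
0.009 [-0.57  0.97] 1.99
0.011 [-0.51  0.41] 2.01
```

Run:
```python
from h import *
d=np.load('e.npz');img,K,R,t=[d[k] for k in ('img','K','R','t')]
g=(img.max(2)<45).astype(np.uint8); n,l,s,c=cv2.connectedComponentsWithStats(g)
for k in range(1,n):
    if 15<s[k,4]<300 and 280<c[k][0]<380 and 150<c[k][1]<200: print(c[k].round(1),s[k])
for i in range(4):
    a=2.6822+i*np.pi/2; print(proj([.4988+.0288*np.cos(a),.3895+.0288*np.sin(a),.0628],K,R,t).round(1))
to([.5,.3902,.1],np.radians(108.7))
```

```text
[301. 177.] [294 171  15  13 100]
[352.  176.9] [345 171  15  12  97]
[327.6 186.7] [307 177  39  26 298]
[352.2 176.6]
[301.2 176.8]
[302.  224.7]
[351.1 224.5]
TCP [0.4924 0.3797 0.1902] tool yaw 108.32 tilt -0.99997
turn [-0.0072 -0.0066 -0.002 ] shift(now axes)mm [  7.8  90.1 -11.1] shift(target axes) [  7.5  90.2 -10.5]
```

Prediction matches to 0.3 px. Approach.

send_rows --pt "-0.0072 -0.0066 -0.002 4 30 -5 0" --pt "0 0 0 3.5 30 -5.5 0" --pt "0 0 0 0 25 0 0" --pt "0 0 0 0 0 0 0" --pt "0 0 0 0 0 0 0"

```text
t: 9.15
eef_pos: [0.5033, 0.3823, 0.1042]
tool_rot: [-0.414, 0.416, 0.573, -0.572]
contact_force: [0.2, -0.9, -0.2]
gripper_width: 0.383
```

Run:
```python
from h import *
to([.5,.3902,.09],np.radians(108.7));print(pose()[2]['contact_force'])
```

```text
TCP [0.5033 0.3823 0.1042] tool yaw 108.15 tilt -1.0
turn [ 0.0019 -0.0096 -0.0022] shift(now axes)mm [ 8.6 14.1  0.7] shift(target axes) [ 8.5 14.2  0.5]
[ 0.24738129 -0.92392216 -0.17387924]
```

send_rows --pt "0.002 -0.0096 -0.002 8.6 7 0.7 0" --pt "0 0 0 0 0 0 0"

```text
t: 9.35
eef_pos: [0.5009, 0.3902, 0.0991]
tool_rot: [-0.412, 0.413, 0.575, -0.573]
contact_force: [-0.4, 0.8, -1.0]
gripper_width: 0.377
```

Run:
```python
from h import *
to([.5,.3902,.09],np.radians(108.7));print(pose()[2]['contact_force'])
```

```text
TCP [0.5009 0.3902 0.0991] tool yaw 108.63 tilt -1.0
turn [ 0.0024 -0.0012  0.001 ] shift(now axes)mm [0.3 9.1 0.9] shift(target axes) [0.3 9.1 0.9]
[-0.38296004  0.77307156 -1.02334664]
```

send_rows --pt "0.002 -0.001 0.001 0.3 6 0.9 0" --pt "0 0 0 0 6 0 0" --pt "0 0 0 0 0 0 0"

```text
t: 9.65
eef_pos: [0.5008, 0.3914, 0.0884]
tool_rot: [-0.412, 0.412, 0.576, -0.573]
contact_force: [-0.6, -0.1, 0.1]
gripper_width: 0.38
```

Run:
```python
from h import *
to([.5,.3902,.0675],np.radians(108.7));print(pose()[2]['contact_force'])
```

```text
TCP [0.5008 0.3914 0.0884] tool yaw 108.73 tilt -0.99999
turn [0.0037 0.0005 0.0015] shift(now axes)mm [-0.9 20.9  1.2] shift(target axes) [-0.9 20.9  1.1]
[-0.58829146 -0.08744289  0.06979274]
```

send_rows --pt "0.0037 0 0.0015 -0.9 3 1.1 0" --pt "0 0 0 0 4 0 0" --pt "0 0 0 0 4 0 0" --pt "0 0 0 0 0 0 0"

```text
t: 10.05
eef_pos: [0.5001, 0.39, 0.0765]
tool_rot: [0.412, -0.412, -0.575, 0.575]
contact_force: [-0.4, -0.7, -1.7]
gripper_width: 0.384
```

Run:
```python
from h import *
to([.5,.3902,.0675],np.radians(108.7));print(pose()[2]['contact_force'])
```

```text
TCP [0.5001 0.39   0.0765] tool yaw 108.72 tilt -1.0
turn [-0.0003  0.0004 -0.0002] shift(now axes)mm [0.2 9.  0. ] shift(target axes) [0.2 9.  0. ]
[-0.43169493 -0.71045403 -1.66253579]
```

send_rows --pt "0 0 0 0.2 2 0 0" --pt "0 0 0 0 2 0 0" --pt "0 0 0 0 1.5 0 0" --pt "0 0 0 0 0 0 0"

```text
t: 10.45
eef_pos: [0.5004, 0.3908, 0.0717]
tool_rot: [-0.412, 0.412, 0.575, -0.574]
contact_force: [-0.3, -0.9, 1.4]
gripper_width: 0.376
```

Run:
```python
from h import *
to([.5,.3902,.0675],np.radians(108.7));print(pose()[2]['contact_force'])
```

```text
TCP [0.5004 0.3908 0.0717] tool yaw 108.72 tilt -1.0
turn [0.0007 0.0003 0.0006] shift(now axes)mm [-0.4  4.2  0.6] shift(target axes) [-0.4  4.2  0.6]
[-0.29446633 -0.88518649  1.35332432]
```

send_rows --pt "0 0 0 -0.4 1 0.6 0" --pt "0 0 0 0 1 0 0" --pt "0 0 0 0 0 0 0"

```text
t: 10.75
eef_pos: [0.5005, 0.3908, 0.0716]
tool_rot: [-0.412, 0.412, 0.576, -0.574]
contact_force: [-1.9, -0.3, 1.2]
gripper_width: 0.379
```

Run:
```python
from h import *
to([.5,.3902,.0675],np.radians(108.7));print(pose()[2]['contact_force'])
```

```text
TCP [0.5005 0.3908 0.0716] tool yaw 108.72 tilt -1.0
turn [0.0023 0.0003 0.0018] shift(now axes)mm [-0.5  4.1  0.7] shift(target axes) [-0.5  4.1  0.7]
[-1.92707631 -0.33920701  1.16504478]
```

send_rows --pt "0 0 0 -0.5 2.5 0.7 0" --pt "0 0 0 0 0 0 0"

```text
t: 10.95
eef_pos: [0.5009, 0.3911, 0.071]
tool_rot: [-0.412, 0.412, 0.577, -0.573]
contact_force: [-1.2, -0.6, 1.3]
gripper_width: 0.377
```

Run:
```python
from h import *
to([.5,.3902,.0675],np.radians(108.7));print(pose()[2]['contact_force'])
img,K,R,t=cam('wrist'); save(img,'f.png'); save(cv2.resize(img[170:370,200:440],(720,600),interpolation=cv2.INTER_CUBIC),'f2.png')
```

```text
TCP [0.5009 0.3911 0.071 ] tool yaw 108.71 tilt -0.99998
turn [0.005  0.0002 0.0034] shift(now axes)mm [-0.5  3.5  1.1] shift(target axes) [-0.5  3.5  1.1]
[-1.1686115  -0.58843201  1.34457384]
```

View pics/f2.png

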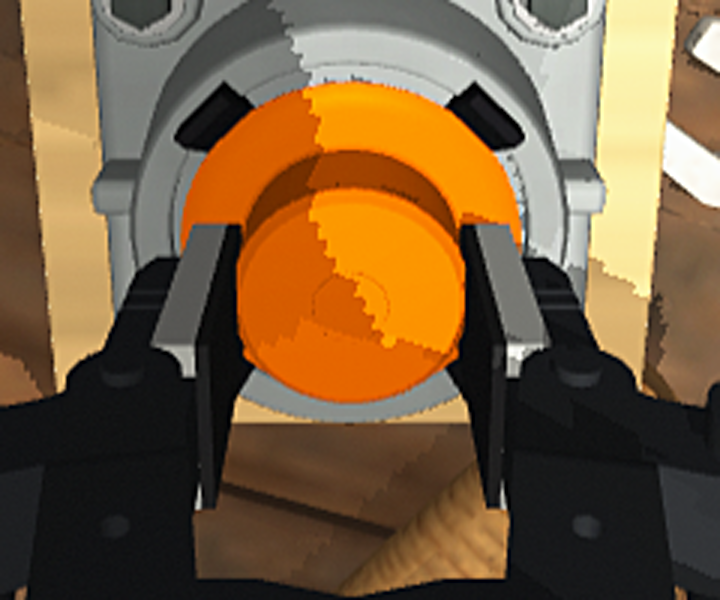

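Cropped wrist view: the cover's rim lies centred between the two visible hooks at crop (213,117) and (487,117). It looks level and the fingers are clear of the hooks. I'll check whether it is resting on the hooks or on the bore edge.

Run:
```python
from h import *
from scipy.optimize import least_squares
img,K,R,t=cam('wrist')
m=((img[...,0]>150)&(img[...,2]<40)&(img[...,1]>60)&(img[...,1]<170)).astype(np.uint8)
n,l,s,c=cv2.connectedComponentsWithStats(m); k=1+np.argmax(s[1:,4]); m=l==k
pts=np.array([(x,np.where(m[:,x])[0][0]) for x in range(270,365,3)],float)
a=np.linspace(0,2*np.pi,721)
def res(q,z):
    uv=np.array([proj([q[0]+.027*np.cos(b),q[1]+.027*np.sin(b),z],K,R,t) for b in a]); return np.hypot(uv[:,None,0]-pts[:,0],uv[:,None,1]-pts[:,1]).min(0)
for z in (.060,.064,.067):
    r=least_squares(res,[.499,.39],args=(z,),diff_step=1e-4,x_scale=1e-3); print('rim top z',z,'centre',r.x.round(4),r.cost.round(2))
g=(img.max(2)<45).astype(np.uint8); n,l,s,c=cv2.connectedComponentsWithStats(g)
for k in range(1,n):
    if 30<s[k,4]<300 and 240<c[k][0]<400 and 150<c[k][1]<240: print(c[k].round(1),s[k])
for zz in (.0628,.0668):
  for i in range(2):
    b=2.6822+i*np.pi/2; print(zz,proj([.4988+.0288*np.cos(b),.3895+.0288*np.sin(b),zz],K,R,t).round(1))
```

```text
rim top z 0.06 centre [0.5006 0.3902] 2.09
rim top z 0.064 centre [0.4995 0.3899] 2.73
rim top z 0.067 centre [0.4987 0.3896] 4.11
[361.6 209.1] [349 198  26  22 275]
0.0628 [360.5 209.2]
0.0628 [271.8 209.2]
0.0668 [361.6 212. ]
0.0668 [270.7 212.1]
```

send_rows --pt "0.005 0 0.0034 -0.6 -1 1.2 0" --pt "0 0 0 0 0 0 0" --pt "0 0 0 0 1.5 0 0" --pt "0 0 0 0 0 0 0"

```text
t: 11.45
eef_pos: [0.5005, 0.3909, 0.0712]
tool_rot: [-0.412, 0.412, 0.575, -0.574]
contact_force: [-1.3, -0.1, 2.1]
gripper_width: 0.374
```

Run:
```python
from h import *
to([.5,.3902,.0675],np.radians(108.7));print(pose()[2]['contact_force'])
```

```text
TCP [0.5005 0.3909 0.0712] tool yaw 108.72 tilt -1.0
turn [0.0015 0.0004 0.0006] shift(now axes)mm [-0.5  3.7  0.7] shift(target axes) [-0.5  3.7  0.7]
[-1.28844228 -0.07346644  2.10096703]
```

send_rows --pt "0 0 0 0 -0.5 0 0.6" --pt "0 0 0 0 0 0 0.6" --pt "0 0 0 0 0 0 0.6" --pt "0 0 0 0 0 0 0.6" --pt "0 0 0 0 -15 0 0.6" --pt "0 0 0 0 -30 0 0.6" --pt "0 0 0 0 -30 0 0.8" --pt "0 0 0 0 0 0 0.8"

```text
t: 12.25
eef_pos: [0.4998, 0.3896, 0.1493]
tool_rot: [0.412, -0.412, -0.574, 0.575]
contact_force: [-0.4, 1.1, 0.1]
gripper_width: 0.801
```

Run:
```python
from h import *
img,K,R,t=cam('wrist'); np.savez('g.npz',img=img,K=K,R=R,t=t); save(cv2.resize(img[120:320,200:440],(720,600),interpolation=cv2.INTER_CUBIC),'g2.png')
to([.5,.3902,.0675],np.radians(108.7))
```

```text
TCP [0.4989 0.389  0.1475] tool yaw 108.71 tilt -0.99999
turn [-0.0042  0.0001 -0.0026] shift(now axes)mm [ 1.  80.  -1.7] shift(target axes) [ 0.8 80.  -1.4]
```

View pics/g2.png

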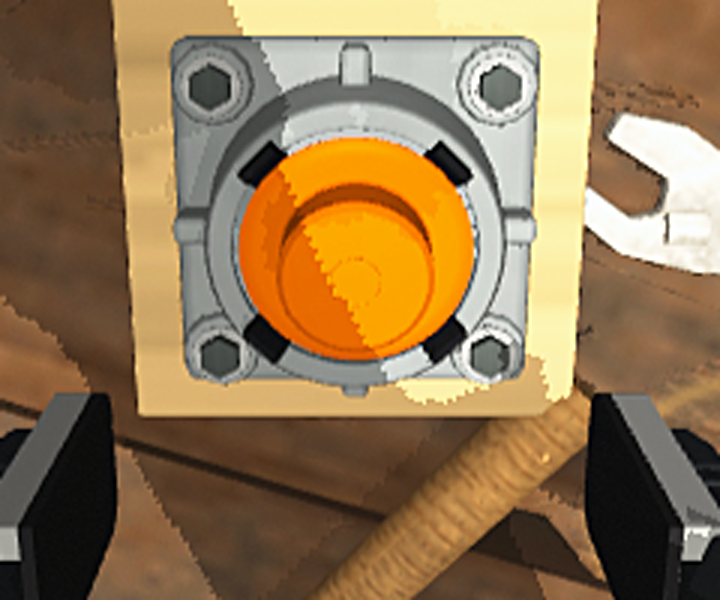

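Cropped wrist view: the cover sits level and centred on the four hooks, rim centre about crop (357,248). The fingers are clear.

```bash
cat >> h.py <<'E'
from scipy.optimize import least_squares
def rimfit(img,K,R,t,x0,zfix=None):
    m=((img[...,0]>150)&(img[...,2]<40)&(img[...,1]>60)&(img[...,1]<200)).astype(np.uint8)
    n,l,s,c=cv2.connectedComponentsWithStats(m); e=proj(x0,K,R,t)
    k=min([k for k in range(1,n) if s[k,4]>800],key=lambda k:np.hypot(*(c[k]-e)))
    C=max(cv2.findContours((l==k).astype(np.uint8),cv2.RETR_EXTERNAL,cv2.CHAIN_APPROX_NONE)[0],key=cv2.contourArea)[:,0].astype(float)
    a=np.linspace(0,2*np.pi,721)
    def res(q):
        q=[*q,zfix] if zfix else q
        uv=np.array([proj([q[0]+.027*np.cos(b),q[1]+.027*np.sin(b),q[2]],K,R,t) for b in a]); return np.hypot(uv[:,None,0]-C[:,0],uv[:,None,1]-C[:,1]).min(0)
    r=least_squares(res,x0[:2] if zfix else x0,loss='soft_l1',f_scale=.5,diff_step=1e-4,x_scale=1e-3); return r.x,r.cost/len(C)
E
python3 - <<'E'
from h import *
d=np.load('g.npz');a=[d[k] for k in ('img','K','R','t')]
print(rimfit(*a,[.4988,.3895,.06])); print(rimfit(*a,[.4988,.3895,.0605],.0605)); print(rimfit(*a,[.4988,.3895,.0645],.0645))
# driver from saved pics
for f,sgn in (('b',0),('c',0)):
    d=np.load(f+'.npz');
E
```

```text
(array([0.49965333, 0.38992711, 0.05978762]), np.float64(0.0516262956629903))
(array([0.4994504 , 0.38985616]), np.float64(0.05713283272513718))
(array([0.49836891, 0.3894714 ]), np.float64(0.23005293442328667))
```

send_rows --pt "0 0 0 -10 -30 5 0.9" --pt "0 0 0 -31 -25 18 1" --pt "0 0 0 -31 -10 18 1" --pt "0 0 0 -31 0 18 1" --pt "0 0 0 -31 0 18 1" --pt "0 0 0 -31 0 18 1" --pt "0 0 0 -31 0 18 1" --pt "0 0 0 0 0 0 1"

```text
t: 13.1
eef_pos: [0.4499, 0.1589, 0.2132]
tool_rot: [0.412, -0.41, -0.572, 0.579]
contact_force: [-0.7, -1.0, 0.1]
gripper_width: 1.001
```

Run:
```python
from h import *
img,K,R,t=cam('wrist'); np.savez('h.npz',img=img,K=K,R=R,t=t); save(img,'h.png')
for th in ['driver','driver_grip','driver_foot']:
  for r in vision.cut_out('wrist',th)[:2]: print(th,r['score'],r['xy'],r['region'].sum(),atz(r['xy'],.05,K,R,t).round(4))
to([.43,.14,.15],np.radians(108.7))
```

```text
driver 0.63 [294.6, 148.7] 2132 [0.4289 0.13   0.05  ]
driver_grip 0.65 [290.1, 149.1] 2156 [0.4306 0.1263 0.05  ]
driver_foot 0.74 [293.5, 145.6] 2217 [0.4267 0.1282 0.05  ]
TCP [0.4512 0.1654 0.2136] tool yaw 109.33 tilt -0.99997
turn [-0.0076  0.011  -0.0016] shift(now axes)mm [-16.8  63.8  28. ] shift(target axes) [-17.2  63.6  28.2]
```

View pics/h.png

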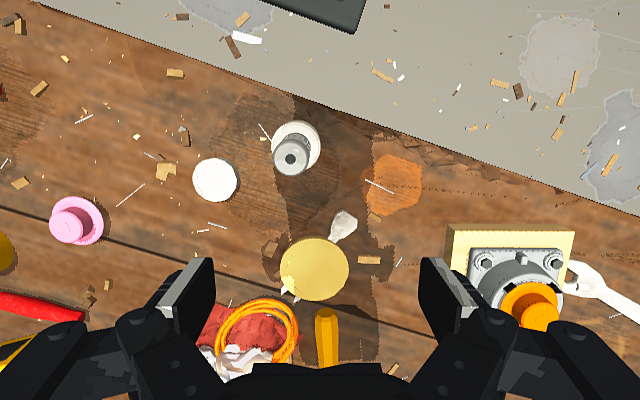

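Wrist view: the driver stands upright, its top hole at about (291,159) and its white cup circle centred near (296,146). The cover is still in the bearing at right (530,305).

Run:
```python
from h import *
d=np.load('h.npz');img,K,R,t=[d[k] for k in ('img','K','R','t')]
print(atz((291,159),.098,K,R,t),atz((295.5,146.5),.034,K,R,t))
g=img.max(2)[150:168,282:301]; m=(g<90).astype(np.uint8); mm=cv2.moments(m); c=(282+mm['m10']/mm['m00'],150+mm['m01']/mm['m00']); print(m.sum(),c,atz(c,.098,K,R,t))
b=[r for r in vision.cut_out('wrist','driver')][0]['region']
C=max(cv2.findContours(b.astype(np.uint8),cv2.RETR_EXTERNAL,cv2.CHAIN_APPROX_NONE)[0],key=cv2.contourArea)[:,0]
ring=lambda x,y,z,r:[proj([x+r*np.cos(a),y+r*np.sin(a),z],K,R,t) for a in np.linspace(0,6.28318,80)]
def f(q):
    pts=np.vstack([ring(*q,z,r) for z,r in ((0,.023),(.034,.023),(.034,.014),(.098,.014))]).astype(np.float32)
    # silhouette = union of two hulls
    mk=np.zeros(b.shape,np.uint8)
    for s in (pts[:160],pts[160:]): cv2.fillConvexPoly(mk,np.round(cv2.convexHull(s)*16).astype(np.int32),1,shift=4)
    return (mk.astype(bool)^b).sum()
from scipy.optimize import minimize
r=minimize(f,[.425,.13],method='Nelder-Mead',options=dict(initial_simplex=[[.425,.13],[.43,.13],[.425,.135]])); print(r.x,r.fun,b.sum())
to([*r.x,.13],np.radians(108.7))
```

```text
[0.42986643 0.13062278 0.098     ] [0.42916332 0.12983335 0.034     ]
68 (289.97058823529414, 158.30882352941177) [0.42961878 0.12973111 0.098     ]
[0.42966125 0.12989868] 148.0 2132
TCP [0.4513 0.1657 0.2135] tool yaw 109.36 tilt -0.99997
turn [-0.0076  0.0116 -0.0016] shift(now axes)mm [-26.5  83.8  31.6] shift(target axes) [-27.   83.5  31.9]
```

send_rows --pt "-0.0076 0.0116 -0.0016 -14 20 16 1" --pt "0 0 0 -13 20 16 1" --pt "0 0 0 0 30 0 1" --pt "0 0 0 0 0 0 1" --pt "0 0 0 0 0 0 1"

```text
t: 13.85
eef_pos: [0.4313, 0.1353, 0.1425]
tool_rot: [-0.409, 0.41, 0.578, -0.575]
contact_force: [-0.6, -0.5, 0.8]
gripper_width: 1.002
```

Run:
```python
from h import *
to([.4297,.1299,.052],np.radians(108.7)); print(pose()[2]['q'].round(2))
```

```text
TCP [0.4313 0.1353 0.1425] tool yaw 109.25 tilt -0.99999
turn [0.0032 0.0096 0.0008] shift(now axes)mm [-4.7 90.5  3.6] shift(target axes) [-4.6 90.5  3.2]
[-0.62  0.23  0.2   2.17 -0.07  0.74  1.54]
```

send_rows --pt "0.0032 0.0096 0.0008 -4.7 10 3.6 1" --pt "0 0 0 0 25 0 1" --pt "0 0 0 0 25 0 1" --pt "0 0 0 0 0 0 1" --pt "0 0 0 0 0 0 1"

```text
t: 14.35
eef_pos: [0.4342, 0.1329, 0.0846]
tool_rot: [-0.41, 0.413, 0.578, -0.572]
contact_force: [-0.3, 0.1, -0.1]
gripper_width: 0.999
```

Run:
```python
from h import *
to([.4297,.1299,.052],np.radians(108.7)); print(pose()[2]['contact_force'])
```

```text
TCP [0.4342 0.1329 0.0846] tool yaw 108.81 tilt -0.99996
turn [0.0088 0.0018 0.0013] shift(now axes)mm [-1.5 32.6  5.5] shift(target axes) [-1.4 32.6  5.2]
[-0.3426203   0.07390998 -0.05827922]
```

send_rows --pt "0.0088 0.0018 0.0013 -1.5 8 5.5 1" --pt "0 0 0 0 12 0 1" --pt "0 0 0 0 12 0 1" --pt "0 0 0 0 0 0 1"

```text
t: 14.75
eef_pos: [0.4315, 0.1307, 0.0535]
tool_rot: [-0.411, 0.413, 0.576, -0.573]
contact_force: [-0.6, -0.5, -0.1]
gripper_width: 0.997
```

Run:
```python
from h import *
to([.4297,.1299,.052],np.radians(108.7)); print(pose()[2]['contact_force'])
```

```text
TCP [0.4315 0.1307 0.0535] tool yaw 108.69 tilt -0.99999
turn [ 0.0053 -0.0001  0.001 ] shift(now axes)mm [-0.2  1.5  2. ] shift(target axes) [-0.2  1.5  2. ]
[-0.61666722 -0.52057393 -0.10510808]
```

send_rows --pt "0.0053 0 0.001 -0.2 2 2 1" --pt "0 0 0 0 0 0 1" --pt "0 0 0 0 0 0 0.4" --pt "0 0 0 0 0 0 0" --pt "0 0 0 0 0 0 0" --pt "0 0 0 0 0 0 0" --pt "0 0 0 0 0 0 0" --pt "0 0 0 0 0 0 0" --grip_force 90

```text
t: 15.55
eef_pos: [0.4305, 0.1302, 0.0529]
tool_rot: [-0.412, 0.413, 0.575, -0.574]
contact_force: [0.2, -0.7, -0.9]
gripper_width: 0.309
```

Run:
```python
from h import *
to([.4297,.1299,.052],np.radians(108.7)); print(pose()[2]['contact_force'],pose()[2]['gripper_width'])
```

```text
TCP [0.4305 0.1302 0.0529] tool yaw 108.68 tilt -1.0
turn [ 0.0022 -0.0003  0.0004] shift(now axes)mm [-0.   0.9  0.9] shift(target axes) [-0.   0.9  0.9]
[ 0.17407679 -0.66829436 -0.91303714] 0.3088178990897785
```

send_rows --pt "0 0 0 0 -20 0 0" --pt "0 0 0 0 -40 0 0" --pt "0 0 0 0 -45 0 0" --pt "0 0 0 0 -40 0 0" --pt "0 0 0 0 0 0 0"

```text
t: 16.05
eef_pos: [0.4277, 0.1288, 0.2002]
tool_rot: [0.413, -0.411, -0.572, 0.577]
contact_force: [0.3, 0.1, -2.4]
gripper_width: 0.311
```

send_rows --pt "0 0 0 20 0 -13 0" --pt "0 0 0 36 0 -24 0" --pt "0 0 0 36 0 -24 0" --pt "0 0 0 36 0 -24 0" --pt "0 0 0 36 0 -24 0" --pt "0 0 0 36 0 -24 0" --pt "0 0 0 20 0 -14 0" --pt "0 0 0 0 0 0 0"

```text
t: 16.85
eef_pos: [0.4939, 0.3891, 0.1865]
tool_rot: [0.416, -0.411, -0.567, 0.58]
contact_force: [-0.0, -0.7, -2.4]
gripper_width: 0.305
```

Run:
```python
from h import *
to([.5003,.3902,.165],np.radians(108.7)); print(pose()[2]['contact_force'],pose()[2]['gripper_width'])
```

```text
TCP [0.4939 0.3891 0.1865] tool yaw 108.41 tilt -0.99981
turn [-0.0193 -0.0051 -0.004 ] shift(now axes)mm [-0.9 21.4 -6.9] shift(target axes) [-1.  21.5 -6.4]
[-0.01872676 -0.70582296 -2.40489926] 0.3053690497474216
```

send_rows --pt "-0.0193 -0.0051 -0.004 -0.9 10 -6.9 0" --pt "0 0 0 0 8 0 0" --pt "0 0 0 0 0 0 0" --pt "0 0 0 0 0 0 0"

```text
t: 17.25
eef_pos: [0.4976, 0.3871, 0.1617]
tool_rot: [0.413, -0.411, -0.571, 0.578]
contact_force: [-0.6, -0.4, -2.7]
gripper_width: 0.301
```

Run:
```python
from h import *
to([.5003,.3902,.15],np.radians(108.7)); print(pose()[2]['contact_force'],pose()[2]['gripper_width'])
img,K,R,t=cam('wrist'); np.savez('i.npz',img=img,K=K,R=R,t=t); save(cv2.resize(img[140:340,200:440],(720,600),interpolation=cv2.INTER_CUBIC),'i2.png')
```

```text
TCP [0.4976 0.3871 0.1617] tool yaw 108.71 tilt -0.99994
turn [-0.0094  0.0002 -0.0048] shift(now axes)mm [ 2.1 11.6 -3.7] shift(target axes) [ 2.1 11.7 -3.6]
[-0.56028818 -0.38906389 -2.65267777] 0.3007947878224786
```

View pics/i2.png

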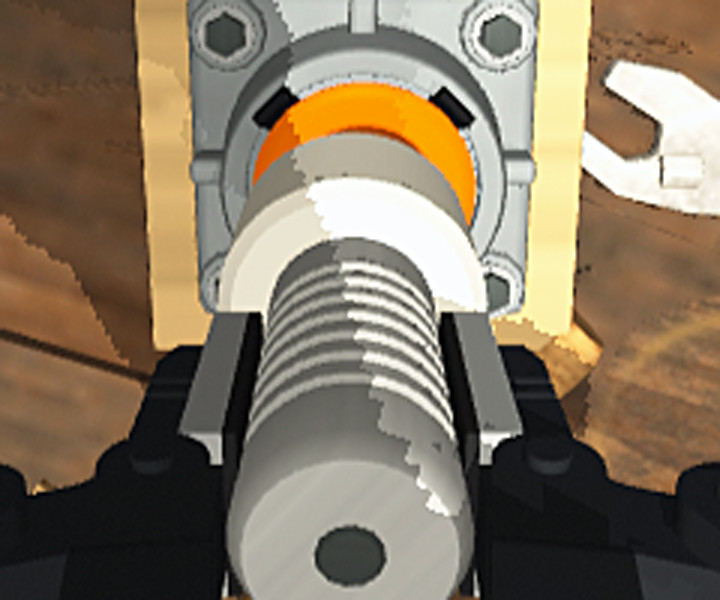

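Cropped wrist view: the driver is held upright, with its cup above the dome. It is about 2 mm left and on the outer side of the rim centre, which agrees with the computed correction.

send_rows --pt "-0.0094 0 -0.0048 2.1 4 -3.7 0" --pt "0 0 0 0 0 0 0" --pt "0 0 0 0 0 0 0"

```text
t: 17.6
eef_pos: [0.501, 0.3897, 0.1584]
tool_rot: [-0.412, 0.413, 0.575, -0.574]
contact_force: [-0.3, -0.3, -2.3]
gripper_width: 0.309
```

```bash
cat > drv.py <<'E'
from h import *
# fit driver axis in the hand (tilt+offset, tool frame) from white cup/handle silhouette left/right edges
def both(zrim):
    img,K,R,t=cam('wrist'); np.savez('j.npz',img=img,K=K,R=R,t=t); p,M,o=pose()
    print('cover',rimpart(img,K,R,t,zrim))
def rimpart(img,K,R,t,z):
    m=((img[...,0]>150)&(img[...,2]<40)&(img[...,1]>60)&(img[...,1]<200)).astype(np.uint8)
    e=proj([.499,.39,z],K,R,t); n,l,s,c=cv2.connectedComponentsWithStats(m)
    k=min([k for k in range(1,n) if s[k,4]>300],key=lambda k:np.hypot(*(c[k]-e))); m=l==k
    xs=np.where(m.any(0))[0]; P=np.array([(x,np.where(m[:,x])[0][0]) for x in xs[3:-3]],float)
    a=np.linspace(0,2*np.pi,721)
    def res(q):
        uv=np.array([proj([q[0]+.027*np.cos(b),q[1]+.027*np.sin(b),z],K,R,t) for b in a]); return np.hypot(uv[:,None,0]-P[:,0],uv[:,None,1]-P[:,1]).min(0)
    r=least_squares(res,[.499,.39],loss='soft_l1',f_scale=.5,diff_step=1e-4,x_scale=1e-3); return r.x.round(4),len(P),round(r.cost/len(P),3)
E
python3 - <<'E'
from drv import *
to([.5003,.3902,.14],np.radians(108.7)); both(.0602)
d=np.load('j.npz');img,K,R,t=[d[k] for k in ('img','K','R','t')]
p,M,o=pose()
# foot ring and cup-top ring predicted vs image: white/grey mask (low saturation) topmost edge
hsv=cv2.cvtColor(img,cv2.COLOR_RGB2HSV)
ax=np.array([0,0,.0009]); 
for nm,h,r in (('foot',.0529,.023),('cuptop',.0189,.023),('top',-.0451,.014)):
    uv=np.array([proj(p+M@(ax+[r*np.cos(b),h,r*np.sin(b)]),K,R,t) for b in np.linspace(0,6.28,200)]); print(nm,'rows',uv[:,1].min().round(1),uv[:,1].max().round(1),'cols',uv[:,0].min().round(1),uv[:,0].max().round(1))
v=img.copy(); 
for h,r in ((.0529,.023),(.0189,.023),(-.0451,.014)):
    q=np.array([proj(p+M@(ax+[r*np.cos(b),h,r*np.sin(b)]),K,R,t) for b in np.linspace(0,6.28,200)])
    cv2.polylines(v,[np.round(q*16).astype(np.int32)],True,(0,0,255),1,shift=4)
for b in [0]:
    q=np.array([proj([.4995+.027*np.cos(a),.3899+.027*np.sin(a),.0602],K,R,t) for a in np.linspace(0,6.28,200)]);cv2.polylines(v,[np.round(q*16).astype(np.int32)],True,(0,255,0),1,shift=4)
save(cv2.resize(v[160:360,200:440],(720,600),interpolation=cv2.INTER_CUBIC),'j2.png')
E
```

```text
TCP [0.501  0.3897 0.1584] tool yaw 108.63 tilt -1.0
turn [ 0.0017 -0.0012  0.0008] shift(now axes)mm [ 0.7 18.4  0.6] shift(target axes) [ 0.7 18.4  0.5]
cover (array([0.4996, 0.3899]), 69, np.float64(0.062))
foot rows 183.1 255.2 cols 279.3 355.9
cuptop rows 200.1 283.9 cols 272.4 363.3
top rows 285.6 358.3 cols 276.2 361.1
```

View pics/j2.png

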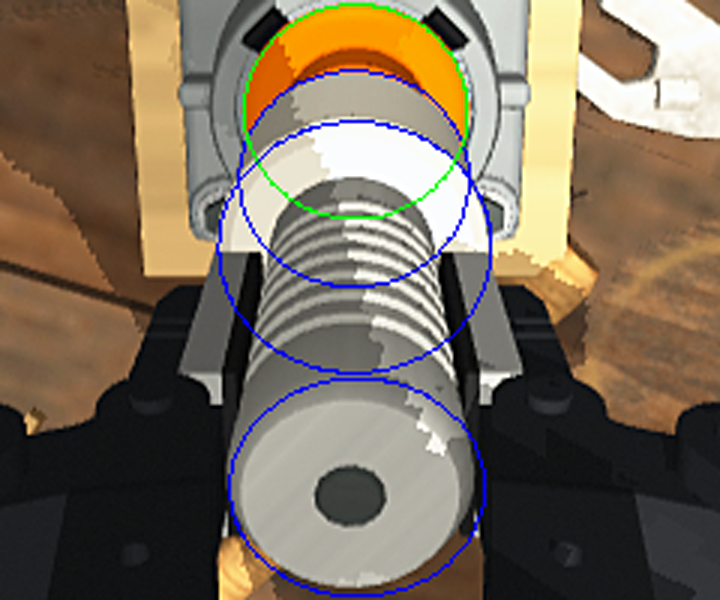

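Overlay: the predicted foot and cup rings in blue match the image to within about a pixel. The green rim circle matches the cover. The handle top reads about 1 mm off, so any tilt is under 1°. I'll descend.

send_rows --pt "0.0017 -0.001 0.0008 0.7 6 0.6 0" --pt "0 0 0 0 6 0 0" --pt "0 0 0 0 6 0 0" --pt "0 0 0 0 0 0 0"

```text
t: 18.05
eef_pos: [0.5, 0.3904, 0.1391]
tool_rot: [-0.412, 0.412, 0.575, -0.575]
contact_force: [-0.8, -0.2, -1.7]
gripper_width: 0.303
```

Run:
```python
from h import *
to([.5003,.3902,.1134],np.radians(108.7)); print(pose()[2]['contact_force'],pose()[2]['torque'])
```

```text
TCP [0.5    0.3904 0.1391] tool yaw 108.71 tilt -1.0
turn [0.0002 0.0002 0.0003] shift(now axes)mm [-0.3 25.7 -0.2] shift(target axes) [-0.3 25.7 -0.2]
[-0.76579479 -0.23049136 -1.68612655] [-0.01531023  0.03932301  0.01711295]
```

send_rows --pt "0 0 0 -0.3 3 -0.2 0" --pt "0 0 0 0 3 0 0" --pt "0 0 0 0 3 0 0" --pt "0 0 0 0 0 0 0"

```text
t: 18.45
eef_pos: [0.5002, 0.3901, 0.1289]
tool_rot: [0.412, -0.412, -0.574, 0.575]
contact_force: [-0.0, -0.4, -2.6]
gripper_width: 0.306
```

Run:
```python
from h import *
to([.5003,.3902,.1134],np.radians(108.7)); print(pose()[2]['contact_force'],pose()[2]['torque'])
```

```text
TCP [0.5002 0.3901 0.1289] tool yaw 108.71 tilt -1.0
turn [-0.0005  0.0002 -0.    ] shift(now axes)mm [ 0.  15.5 -0.1] shift(target axes) [ 0.  15.5 -0.1]
[-0.04572347 -0.36189563 -2.59358833] [-0.01350912 -0.0105731  -0.05683826]
```

send_rows --pt "0 0 0 0 3 0 0" --pt "0 0 0 0 3 0 0" --pt "0 0 0 0 0 0 0"

```text
t: 18.75
eef_pos: [0.5002, 0.3902, 0.1226]
tool_rot: [0.412, -0.412, -0.575, 0.575]
contact_force: [0.6, 0.5, -2.8]
gripper_width: 0.31
```

Run:
```python
from h import *
to([.5003,.3902,.1134],np.radians(108.7)); print(pose()[2]['contact_force'],pose()[2]['torque'])
```

```text
TCP [0.5002 0.3902 0.1226] tool yaw 108.71 tilt -1.0
turn [-0.0003  0.0002  0.0002] shift(now axes)mm [-0.1  9.2 -0.1] shift(target axes) [-0.1  9.2 -0.1]
[ 0.60647613  0.49082112 -2.82608708] [0.05213465 0.06094506 0.02727504]
```

Over the dome freely. Creep.

send_rows --pt "0 0 0 0 2 0 0" --pt "0 0 0 0 2 0 0" --pt "0 0 0 0 0 0 0"

```text
t: 19.05
eef_pos: [0.5002, 0.3903, 0.1184]
tool_rot: [0.412, -0.412, -0.575, 0.575]
contact_force: [-0.1, 0.1, -2.2]
gripper_width: 0.306
```

send_rows --pt "0 0 0 0 1.5 0 0" --pt "0 0 0 0 0 0 0"

```text
t: 19.25
eef_pos: [0.5006, 0.3905, 0.1174]
tool_rot: [-0.412, 0.412, 0.575, -0.574]
contact_force: [-0.9, -0.3, -2.5]
gripper_width: 0.306
```

Run:
```python
from h import *
to([.5003,.3902,.1134],np.radians(108.7)); print(pose()[2]['contact_force'],pose()[2]['torque'])
```

```text
TCP [0.5006 0.3905 0.1174] tool yaw 108.71 tilt -1.0
turn [0.0005 0.0002 0.0005] shift(now axes)mm [-0.2  4.   0.4] shift(target axes) [-0.2  4.   0.4]
[-0.8898206  -0.26328818 -2.48879391] [-0.13856462  0.18350589  0.00720511]
```

send_rows --pt "0 0 0 -0.2 1.2 0.4 0" --pt "0 0 0 0 0 0 0"

```text
t: 19.45
eef_pos: [0.5007, 0.3904, 0.1172]
tool_rot: [-0.412, 0.412, 0.575, -0.574]
contact_force: [-1.7, -0.4, -1.2]
gripper_width: 0.307
```

send_rows --pt "0 0 0 0 1.2 0 0"

```text
t: 19.55
eef_pos: [0.5009, 0.3906, 0.1168]
tool_rot: [-0.412, 0.412, 0.575, -0.574]
contact_force: [-2.5, -2.2, 8.8]
gripper_width: 0.307
```

Run:
```python
from h import *
to([.5003,.3902,.1134],np.radians(108.7)); print(pose()[2]['contact_force'],pose()[2]['torque'])
```

```text
TCP [0.5009 0.3906 0.1168] tool yaw 108.7 tilt -1.0
turn [ 0.0021 -0.0001  0.0015] shift(now axes)mm [-0.2  3.4  0.7] shift(target axes) [-0.2  3.4  0.7]
[-2.49887737 -2.167139    8.77999166] [-0.56878945  0.6577938   0.03856679]
```

send_rows --pt "0.002 0 0.0015 -0.2 1.3 0.7 0"

```text
t: 19.65
eef_pos: [0.5008, 0.3906, 0.1167]
tool_rot: [-0.412, 0.412, 0.575, -0.574]
contact_force: [-1.6, -1.9, 8.2]
gripper_width: 0.308
```

send_rows --pt "0.002 0 0.0015 -0.2 1.4 0.7 0"

```text
t: 19.75
eef_pos: [0.5009, 0.3907, 0.1166]
tool_rot: [-0.412, 0.412, 0.575, -0.574]
contact_force: [-2.2, -2.0, 9.5]
gripper_width: 0.307
```

Run:
```python
from h import *
to([.5003,.3902,.1134],np.radians(108.7)); print(pose()[2]['contact_force'],pose()[2]['torque'])
```

```text
TCP [0.5009 0.3907 0.1166] tool yaw 108.68 tilt -1.0
turn [ 0.0013 -0.0003  0.0001] shift(now axes)mm [-0.3  3.2  0.7] shift(target axes) [-0.3  3.2  0.7]
[-2.18405084 -2.01871702  9.47247484] [-0.49073264  0.58192126 -0.0121969 ]
```

send_rows --pt "0.001 0 0 -0.3 1.7 0.7 0"

```text
t: 19.85
eef_pos: [0.501, 0.3907, 0.1165]
tool_rot: [-0.412, 0.412, 0.575, -0.574]
contact_force: [-2.1, -1.5, 11.0]
gripper_width: 0.305
```

send_rows --pt "0.001 0 0 -0.3 1.9 0.7 0"

```text
t: 19.95
eef_pos: [0.5011, 0.3907, 0.1164]
tool_rot: [-0.412, 0.412, 0.576, -0.573]
contact_force: [-3.7, -2.4, 12.2]
gripper_width: 0.308
```

Run:
```python
from h import *
to([.5003,.3902,.1134],np.radians(108.7)); print(pose()[2]['contact_force'],pose()[2]['torque'])
```

```text
TCP [0.5011 0.3907 0.1164] tool yaw 108.67 tilt -0.99999
turn [ 0.0028 -0.0005  0.0019] shift(now axes)mm [-0.2  3.   0.9] shift(target axes) [-0.2  3.   0.9]
[-3.68470119 -2.42907406 12.16117046] [-6.32486802e-01  8.67883665e-01  6.30597495e-04]
```

send_rows --pt "0.003 0 0.002 -0.3 2.1 1.2 0"

```text
t: 20.05
eef_pos: [0.501, 0.3907, 0.1163]
tool_rot: [-0.412, 0.412, 0.575, -0.574]
contact_force: [-2.3, -2.5, 12.5]
gripper_width: 0.305
```

send_rows --pt "0.003 0 0.002 -0.3 2.2 1.2 0"

```text
t: 20.15
eef_pos: [0.5011, 0.3908, 0.1162]
tool_rot: [-0.412, 0.413, 0.575, -0.574]
contact_force: [-2.6, -2.2, 13.0]
gripper_width: 0.309
```

Run:
```python
from h import *
to([.5003,.3902,.1134],np.radians(108.7)); print(pose()[2]['contact_force'],pose()[2]['torque'])
```

```text
TCP [0.5011 0.3908 0.1162] tool yaw 108.64 tilt -1.0
turn [ 0.002  -0.001   0.0005] shift(now axes)mm [-0.3  2.8  0.9] shift(target axes) [-0.3  2.8  0.9]
[-2.61013306 -2.23589887 13.02393614] [-0.59173464  0.68825769 -0.01975897]
```

send_rows --pt "0.002 0 0 -0.3 2.4 1.0 0"

```text
t: 20.25
eef_pos: [0.5012, 0.3908, 0.1161]
tool_rot: [-0.412, 0.413, 0.575, -0.573]
contact_force: [-3.8, -2.9, 15.2]
gripper_width: 0.308
```

send_rows --pt "0.002 0 0 -0.3 2.6 1.0 0"

```text
t: 20.35
eef_pos: [0.5015, 0.3908, 0.1151]
tool_rot: [-0.413, 0.412, 0.576, -0.573]
contact_force: [-0.6, -0.5, -2.8]
gripper_width: 0.308
```

Run:
```python
from h import *
to([.5003,.3902,.1134],np.radians(108.7)); print(pose()[2]['contact_force'],pose()[2]['torque'])
```

```text
TCP [0.5015 0.3908 0.1151] tool yaw 108.62 tilt -0.99999
turn [ 0.0033 -0.0015  0.0027] shift(now axes)mm [-0.2  1.7  1.3] shift(target axes) [-0.2  1.7  1.3]
[-0.55854573 -0.49582578 -2.75173775] [-0.1342781   0.18782362 -0.03181338]
```

The force dropped after a peak of about 17 N at the rim, so it has clicked. I'll follow down gently until it is home.

send_rows --pt "0.003 -0.0015 0.0027 -0.2 0.5 1.3 0"

```text
t: 20.45
eef_pos: [0.5004, 0.39, 0.1144]
tool_rot: [-0.412, 0.412, 0.575, -0.574]
contact_force: [-0.6, 0.3, -1.6]
gripper_width: 0.31
```

send_rows --pt "0 0 0 0 1 0 0"

```text
t: 20.55
eef_pos: [0.5005, 0.3902, 0.1142]
tool_rot: [-0.412, 0.412, 0.575, -0.574]
contact_force: [-3.9, -2.8, 14.9]
gripper_width: 0.306
```

Run:
```python
from h import *
to([.5003,.3902,.1134],np.radians(108.7)); print(pose()[2]['contact_force'],pose()[2]['torque'])
```

```text
TCP [0.5005 0.3902 0.1142] tool yaw 108.7 tilt -1.0
turn [ 0.0008 -0.      0.0001] shift(now axes)mm [0.1 0.8 0.2] shift(target axes) [0.1 0.8 0.2]
[-3.90659188 -2.79423059 14.86288981] [-0.82511227  0.95602138  0.03432346]
```

send_rows --pt "0 0 0 0 1.1 0.3 0"

```text
t: 20.65
eef_pos: [0.5005, 0.3902, 0.1142]
tool_rot: [-0.412, 0.412, 0.575, -0.574]
contact_force: [-2.9, -2.8, 11.9]
gripper_width: 0.303
```

Run:
```python
from h import *
to([.5003,.3902,.1134],np.radians(108.7)); print(pose()[2]['contact_force'],pose()[2]['torque'])
```

```text
TCP [0.5005 0.3902 0.1142] tool yaw 108.7 tilt -1.0
turn [0.0012 0.     0.0001] shift(now axes)mm [0.  0.8 0.2] shift(target axes) [0.  0.8 0.2]
[-2.91887488 -2.84934423 11.87837833] [-0.93365521  0.69926436 -0.04801865]
```

Stiff at .1142, so no more pressing. I'll lift straight up and look.

send_rows --pt "0 0 0 0 -3 0 0" --pt "0 0 0 0 -8 0 0" --pt "0 0 0 0 -12 0 0" --pt "0 0 0 0 -25 0 0" --pt "0 0 0 0 -35 0 0" --pt "0 0 0 0 -20 35 0" --pt "0 0 0 0 0 35 0" --pt "0 0 0 0 0 0 0"

```text
t: 21.45
eef_pos: [0.4321, 0.3668, 0.2226]
tool_rot: [0.412, -0.412, -0.574, 0.575]
contact_force: [0.5, -0.8, -3.5]
gripper_width: 0.306
```

Run:
```python
from drv import *
img,K,R,t=cam('wrist'); np.savez('k.npz',img=img,K=K,R=R,t=t)
e=proj([.4995,.3899,.057],K,R,t); print(e)
try: print(rimfit(img,K,R,t,[.4995,.3899,.057]))
except Exception as x: print(x)
to([.4305,.1302,.2],np.radians(108.7)); print(pose()[2]['contact_force'])
c=np.clip(e-[120,100],[0,0],[400,200]).astype(int); save(cv2.resize(img[c[1]:c[1]+200,c[0]:c[0]+240],(720,600),interpolation=cv2.INTER_CUBIC),'k2.png')
```

```text
[317.5680539  250.06298595]
(array([0.54905069, 0.22025403, 0.14362602]), np.float64(2.8096141534757124))
TCP [0.4344 0.3677 0.2233] tool yaw 108.61 tilt -1.0
turn [ 0.0027 -0.0015  0.    ] shift(now axes)mm [-223.8   23.1   79.6] shift(target axes) [-223.7   23.3   79.9]
[ 1.080886    1.38455797 -1.42406032]
```

View pics/k2.png

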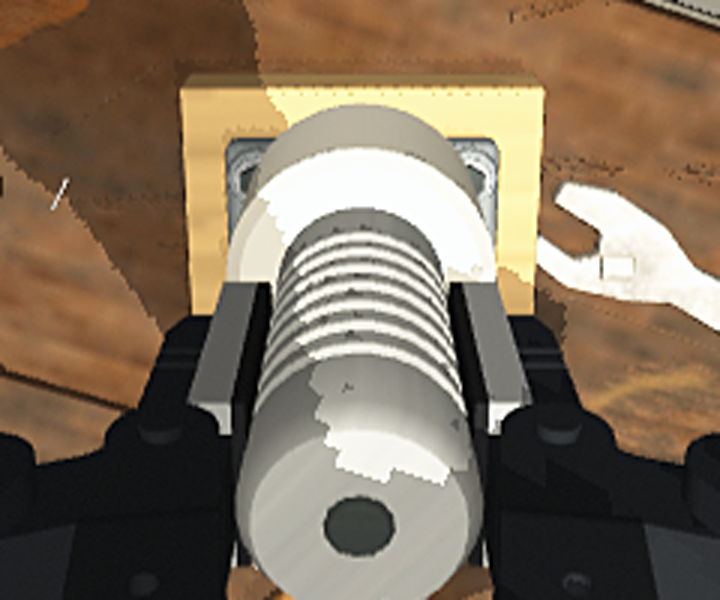

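The driver hides the bearing in this view. I'll sidestep on the way back and look again.

send_rows --pt "0 0 0 -30 0 -10 0" --pt "0 0 0 -30 0 -10 0" --pt "0 0 0 -30 0 -10 0" --pt "0 0 0 -10 0 -10 0" --pt "0 0 0 0 0 0 0"

```text
t: 22.0
eef_pos: [0.5097, 0.2851, 0.2253]
tool_rot: [-0.411, 0.413, 0.577, -0.573]
contact_force: [0.2, -0.1, -2.5]
gripper_width: 0.303
```

Run:
```python
from drv import *
img,K,R,t=cam('wrist'); np.savez('k.npz',img=img,K=K,R=R,t=t)
e=proj([.4995,.3899,.057],K,R,t); print(e)
try:
    print(rimfit(img,K,R,t,[.4995,.3899,.057]))
    for z in (.0565,.0605): print(z,rimfit(img,K,R,t,[.4995,.3899,z],z))
except Exception as x: print(x)
to([.4305,.1302,.2],np.radians(108.7))
c=np.clip(e-[80,66],[0,0],[480,268]).astype(int); save(cv2.resize(img[c[1]:c[1]+132,c[0]:c[0]+160],(720,594),interpolation=cv2.INTER_CUBIC),'k3.png')
```

```text
[426.13852108 201.51342216]
(array([0.50129391, 0.39350522, 0.05206917]), np.float64(0.09106850650292465))
0.0565 (array([0.500447  , 0.39164276]), np.float64(0.13857487058748147))
0.0605 (array([0.49974409, 0.39000232]), np.float64(0.2528073174747452))
TCP [0.5087 0.2856 0.2251] tool yaw 108.81 tilt -0.99998
turn [0.0061 0.0019 0.0007] shift(now axes)mm [-121.9   24.3  124.3] shift(target axes) [-122.1   25.1  123.9]
```

View pics/k3.png

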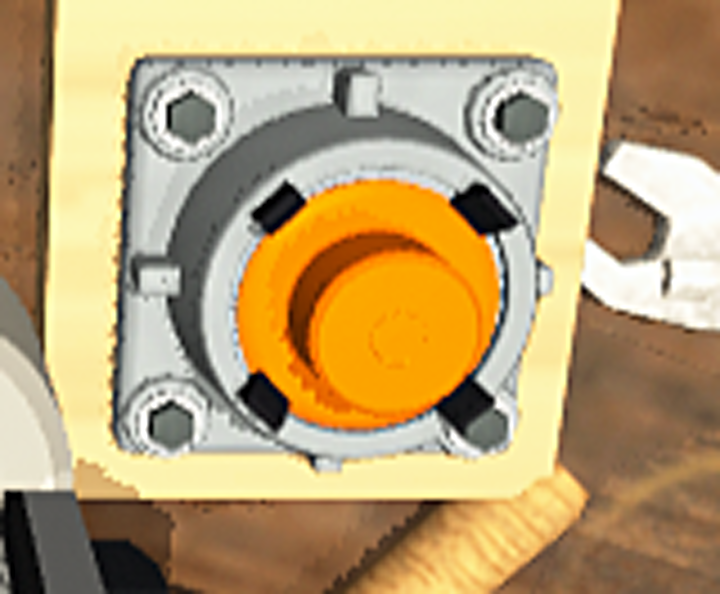

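Cropped wrist view: all four black noses now lie over the orange rim at crop (280,207), (485,207), (265,400) and (465,405). The rim has dropped (fit about .052–.056 against .060 before), and the spanner is unmoved. Next I'll return the driver.

send_rows --pt "0 0 0 -20 0 20 0" --pt "0 0 0 -34 0 34 0" --pt "0 0 0 -34 0 35 0" --pt "0 0 0 -34 30 35 0" --pt "0 0 0 0 30 0 0" --pt "0 0 0 0 20 0 0" --pt "0 0 0 0 0 0 0"

```text
t: 22.75
eef_pos: [0.4287, 0.142, 0.1463]
tool_rot: [-0.407, 0.407, 0.582, -0.574]
contact_force: [-0.4, -0.1, -2.7]
gripper_width: 0.307
```

Run:
```python
from h import *
to([.4305,.1302,.055],np.radians(108.7)); print(pose()[2]['contact_force'])
```

```text
TCP [0.4287 0.142  0.1463] tool yaw 109.65 tilt -0.99995
turn [0.0085 0.0165 0.0061] shift(now axes)mm [-12.3  91.2   3. ] shift(target axes) [-11.8  91.3   2. ]
[-0.42213518 -0.1135723  -2.72209693]
```

send_rows --pt "0.0085 0.0165 0.0061 -12 10 3 0" --pt "0 0 0 0 25 0 0" --pt "0 0 0 0 25 0 0" --pt "0 0 0 0 10 0 0" --pt "0 0 0 0 0 0 0" --pt "0 0 0 0 0 0 0"

```text
t: 23.35
eef_pos: [0.4349, 0.1335, 0.0776]
tool_rot: [-0.41, 0.412, 0.577, -0.573]
contact_force: [-0.0, 1.1, -2.8]
gripper_width: 0.31
```

Run:
```python
from h import *
to([.4305,.1302,.055],np.radians(108.7)); print(pose()[2]['contact_force'])
```

```text
TCP [0.4349 0.1335 0.0776] tool yaw 108.88 tilt -0.99998
turn [0.0069 0.0031 0.0007] shift(now axes)mm [-1.7 22.5  5.3] shift(target axes) [-1.7 22.6  5.2]
[-0.0156085   1.12389628 -2.81563187]
```

send_rows --pt "0.0069 0.0031 0.0007 -1.7 6 5 0" --pt "0 0 0 0 6 0 0" --pt "0 0 0 0 5 0 0" --pt "0 0 0 0 0 0 0"

```text
t: 23.75
eef_pos: [0.4324, 0.131, 0.0618]
tool_rot: [-0.411, 0.413, 0.576, -0.573]
contact_force: [-0.2, 0.4, -3.1]
gripper_width: 0.309
```

Run:
```python
from h import *
to([.4305,.1302,.0535],np.radians(108.7)); print(pose()[2]['contact_force'])
```

```text
TCP [0.4324 0.131  0.0618] tool yaw 108.69 tilt -0.99999
turn [ 0.0046 -0.0002  0.0008] shift(now axes)mm [-0.2  8.3  2.1] shift(target axes) [-0.2  8.3  2.1]
[-0.16994776  0.43629544 -3.12807489]
```

send_rows --pt "0.0046 0 0.0008 -0.2 3 2 0" --pt "0 0 0 0 3 0 0" --pt "0 0 0 0 0 0 0"

```text
t: 24.05
eef_pos: [0.4306, 0.1302, 0.0555]
tool_rot: [-0.412, 0.412, 0.575, -0.575]
contact_force: [0.4, 1.4, -2.8]
gripper_width: 0.31
```

send_rows --pt "0.001 0 0 0 1.5 0.5 0" --pt "0 0 0 0 0 0 0"

```text
t: 24.25
eef_pos: [0.4301, 0.1301, 0.0538]
tool_rot: [0.412, -0.412, -0.574, 0.575]
contact_force: [-0.5, -0.1, -1.8]
gripper_width: 0.311
```

Run:
```python
from h import *
to([.4305,.1302,.0529],np.radians(108.7)); print(pose()[2]['contact_force'])
```

```text
TCP [0.4301 0.1301 0.0538] tool yaw 108.69 tilt -1.0
turn [-0.0012 -0.0002  0.    ] shift(now axes)mm [ 0.   0.9 -0.4] shift(target axes) [ 0.   0.9 -0.4]
[-0.49966709 -0.14321011 -1.84367942]
```

send_rows --pt "0 0 0 0 1 0 0" --pt "0 0 0 0 0.6 0 0"

```text
t: 24.45
eef_pos: [0.4304, 0.1302, 0.0528]
tool_rot: [0.412, -0.412, -0.574, 0.575]
contact_force: [-4.5, -0.6, 13.6]
gripper_width: 0.307
```

Run:
```python
from h import *
to([.4305,.1302,.0529],np.radians(108.7)); print(pose()[2]['contact_force'])
```

```text
TCP [0.4304 0.1302 0.0528] tool yaw 108.69 tilt -1.0
turn [-0.0007 -0.0002  0.0003] shift(now axes)mm [-0.1 -0.1 -0. ] shift(target axes) [-0.1 -0.1 -0. ]
[-4.51021287 -0.57167171 13.58008642]
```

On the bench at the same TCP height as when it was grasped, so it hasn't slipped. Release it.

send_rows --pt "0 0 0 0 -0.3 0 0" --pt "0 0 0 0 0 0 0.45" --pt "0 0 0 0 0 0 0.6" --pt "0 0 0 0 0 0 0.8" --pt "0 0 0 0 0 0 1" --pt "0 0 0 0 0 0 1"

```text
t: 25.05
eef_pos: [0.4318, 0.1308, 0.0539]
tool_rot: [-0.412, 0.413, 0.575, -0.574]
contact_force: [-0.3, -0.7, 0.7]
gripper_width: 0.998
```

send_rows --pt "0 0 0 0 -15 0 1" --pt "0 0 0 0 -30 0 1" --pt "0 0 0 0 -40 0 1" --pt "0 0 0 0 -40 0 1" --pt "0 0 0 15 -30 -25 1" --pt "0 0 0 20 0 -40 1" --pt "0 0 0 0 0 0 1" --pt "0 0 0 0 0 0 1"

```text
t: 25.85
eef_pos: [0.4822, 0.1852, 0.2147]
tool_rot: [-0.413, 0.412, 0.574, -0.574]
contact_force: [-0.6, -0.6, -0.4]
gripper_width: 0.998
```

Run:
```python
from h import *
img,K,R,t=cam('wrist'); save(img,'l.png'); to([.45,.2,.2])
print(pose()[2]['contact_force'],pose()[2]['gripper_width'])
for n in ['scene','top']:
    im,K,R,t=cam(n)
    for th in ('tape_roll','spanner'):
        for r in vision.cut_out(n,th)[:2]: print(n,th,round(r['score'],2),np.round(r['xy']),atz(r['xy'],.01,K,R,t).round(3))
```

```text
TCP [0.4821 0.1855 0.2145] tool yaw 108.62 tilt -1.0
turn [0. 0. 0.] shift(now axes)mm [23.9 14.5 25.8] shift(target axes) [23.9 14.5 25.8]
[0.04456382 0.49610008 0.23611748] 0.9977078084816164
scene tape_roll 0.74 [417. 284.] [ 0.64  -0.167  0.01 ]
scene spanner 0.51 [288. 235.] [0.439 0.147 0.01 ]
scene spanner 0.5 [250. 169.] [0.471 0.518 0.01 ]
top tape_roll 0.74 [430. 165.] [ 0.656 -0.181  0.01 ]
top spanner 0.77 [209. 209.] [0.49  0.538 0.01 ]
top spanner 0.49 [254. 206.] [0.503 0.394 0.01 ]
```

View pics/l.png

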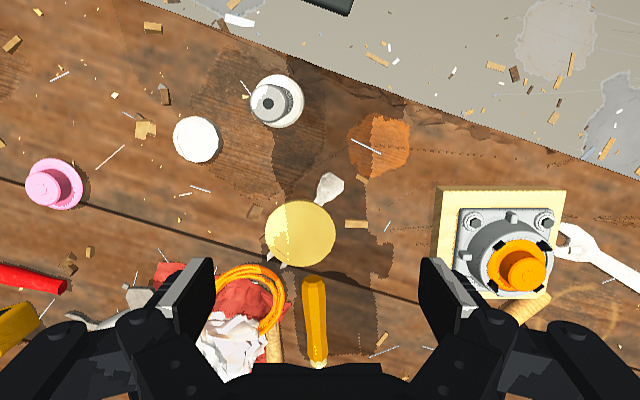

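The driver stands upright at (276,101). The cover is seated under its hooks at (517,270), the gripper is open and clear, and the spanner and tape have not moved beyond the detection noise.

```bash
python3 -c "
from station import order; print(order.hand_in())"
```

```text
the job is handed in; nothing more can be done
None
```

The orange cover is clicked home in the flange bearing, the driver is back on the bench, and the job is handed in at about 26 s of the 58 s allowed.

- **Fitting:** I set the cover level on the four hooks and let go, then put the driver over the dome and pressed in small steps. The force at the rim climbed to about 17–18 N, dropped at the click, then rose steeply to about 17 N when the rim was home. The limit is 26 N.
- **Driver:** It stands upright where it started, about 0.27 m from the bearing.
- **Last checks:**
  - All four hook noses lie over the rim.
  - The gripper is open and touches nothing.
  - The spanner and tape are where they were, to within about 2 cm, which is as close as the detections agree with each other.
- **What disagreed:**
  - **Resting height:** the arm's readings put the cover 3–4 mm higher on the hooks than the camera did.
  - **Travel to home:** the press measured about 3 mm of travel, against the nominal 4 mm.
  - **Rim height after the click:** the fit was rough, 52–56 mm, because the hooks cover part of the rim. Proof that it is fully home therefore rests on the force drop, the stiff stop and the noses showing over the rim.
- **Pictures:** I viewed 13, three over the budget of 10.

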